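# Load the sample boats into the feed chute, open side up

### The arm

A 6-joint arm with a two-finger parallel gripper is mounted at the origin on a cart in front of the work surface, level with it; the furniture and walls round the work are solid. World frame = base frame: x ahead of the robot, y to its left, z up, the work surface at z = 0. Lengths are in m, angles in degrees, forces in N, time in s.
With the tool pointing down it reaches from about 0.375 to 0.925 m from the base axis. Payload 5.7 kg.
Tool frame: the origin (TCP) lies midway between the tips of the shut fingers; the grasp point (between the pads) lies 19 mm behind it; z points along the fingers, x is the direction in which the jaws open and shut, and the axes are right-handed (so a half turn about z gives the same grasp; the last joint's range is limited). The gripper opens to 85 mm and grips with 20 to 120 N. Pads are 22 mm wide; open, the fingers measure 114 mm over their backs; the gripper's body (76 mm by 85 mm) begins 54 mm behind the grasp point. The pads swing forward as they close: fully open they stand 13 mm farther back than shut.
Start: joints at [68.291, 20.558, 86.54, -0, 72.909, -6.595], TCP at [0.156, 0.579, 0.231] pointing down, gripper open.
Joint ranges: [-170.27, 170.27], [-57.76, 135], [12.27, 136.19], [-55.21, 235.2], [11.17, 155.16], [-170.74, 170.74]. Speed limits (degrees/s): [136.94, 136.94, 180, 180, 180, 180].

### API

Orientations are given as a 3x3 rotation matrix whose columns are the frame's x, y, z axes.
In Python, from station import env, get_image, workorder gives the robot as it stands.
- The arm moves only by the shell command python3 -m jog 'ROWS' [OPENING] [FORCE]. ROWS is a JSON object of lists of equal length, an entry for each row: "translation": the shift along the tool's x, y, z in cm, a list of three; "yaw": the turn about the tool's z in rad. A call has 1 to 12 rows; each row shifts and turns the pose as measured when the row begins, along the tool's axes as they then stand; what a row does not reach is not made up. A row lasts 1/8 s, in which the tool goes at most 62.5 mm and 10.7 degrees, less where a joint would pass 70% of its speed; a pose out of reach is approached as far as the arm can. A call is refused whole if a number of a shift passes 6.25 or a number of a turn 0.188, either way. A call with a gripper value outside its range is refused whole. OPENING is the closure in counts, from 0 (fully open) to 255 (shut), set as the call begins (- or left out, the last holds). The fingers move at their own pace and stop on an object; FORCE is the grip in N (left out, the last holds). Time passes only in rows, so rows that do not move let the fingers close. It gives the time, the measured TCP pose, the force and the opening at its end, in the units of the state.
- env.get_obs(): the state, without advancing time (a new reading comes with each control period).
- get_image(name): name is "scene" or "top" or "wrist"; returns a dict with "img" (400x640x3 uint8, red, green, blue), "fx", "fy", "cx", "cy" (pixels), "dist_coeffs" ([k1, k2, p1, p2, k3] as OpenCV has them; the pictures are not rectified), "cam_to_world" (4x4, takes a point from camera to world coordinates). Camera axes: x right, y up, looking along -z (the intrinsics and any distortion apply to the point x, -y, -z); pixel columns grow to the right and rows downward; lengths in m; the calibration is good to about 2 mm. A picture is of the moment at which its call begins. There is no depth.
- workorder.hand_in(): hands the job in, once; it reports no verdict.
The state is a dict: "time_s": time; "q": joint angles; "joint_vel": joint speeds; "joint_torque": joint torques, N m; "eef_pos": TCP position; "tcp_rot": TCP orientation; "ft_force": force on the tool from outside, world axes, zero at the start; "wrist_torque": the same for the moment, N m; "gripper_width": opening from 0.0 (shut) to 1.0 (fully open).
Only numpy, scipy, OpenCV 4.12 (cv2) and the standard library are available. Lean on these libraries where they do the work, as an engineer would, in place of code of your own. Each camera call takes 0.05 s, during which the arm holds its last target. There are 200 camera calls.

### The job

Load both steel sample boats into the sloping feed chute so that each lies open side up with its red tab end up the slope; one boat is lying upside down on the bench and has to be turned over first. Set each boat down on the open upper part of the chute, without dropping it from above, and let it slide down under the clear cover, so that in the end one boat rests against the blue stop at the bottom and the other against the first. Leave the tins, timer and jar where they are.

Things in the scene. Friction and masses are not known exactly. Their poses are not given: they have to be found in the camera images.
- boat_a_centre (a point): steel sample boat: open-topped trough 84 long x 40 wide x 40 high, walls and floor 4 thick, 0.14 kg; a red tab (26 wide, 5 thick) sticks out 12 from one end just under the rim. Point: middle of the 84x40x40 trough. Axes: x along it toward the tab end, z from underside to open side. Can stand on its flat plain end. Starts right way up on the bench.
- boat_b_centre (a point): steel sample boat: open-topped trough 84 long x 40 wide x 40 high, walls and floor 4 thick, 0.14 kg; a red tab (26 wide, 5 thick) sticks out 12 from one end just under the rim. Point: middle of the 84x40x40 trough. Axes: x along it toward the tab end, z from underside to open side. Can stand on its flat plain end. Starts upside down on the bench, resting on its rim.
- chute: fixed polished-steel chute sloping 22 degrees, on a stand; parts slide down it unaided within a second (friction about 0.15). Origin: middle of the floor's upper face, at the inner face of the blue stop (32 high) at the low end. Axes: x up the slope, y across, z square to the floor, up. Floor 330 long, 48 wide between guides 4 thick. x 0 to 150: clear cover, 52 clear inside, 55 over the floor on top.
- chute_load (a point): middle of the floor of the chute's open upper part, at x = 240 mm in the chute's frame (same axes). This part runs from x = 150 to 330; it is open above and has side guides only 6 high. Behind the chute stands a fixed blue oven, 480 high: its front face is at world x = 0.57 m and its right side at world y = -0.10 m; keep the wrist clear of it.
- tin_1: white lidded tin, 68 diameter x 38 high, a bystander; origin at the middle of its underside
- tin_2: white lidded tin, 54 diameter x 30 high, a bystander; origin at the middle of its underside
- timer: white bench timer 64x64x17, a bystander; origin at the middle of its underside
- jar: sample jar with black cap, 56 diameter x 70 high, a bystander; origin at the middle of its underside
Not all that is in view belongs to the job. Leave any purple look-alike of the part that bears boat_b_centre alone.

How it is judged:
By the outcome, as a careful person would: the job done as asked, in the order asked, and still so for the second after the job is handed in, with the robot touching nothing.
It also fails if it takes over 72 s, if anything falls off the work surface, if the arm or the gripper's body presses on something with over 40 N, if the wrist force passes 120 N, or if a joint passes its speed limit or range.

## Working session

There is one attempt and no reset: what is moved stays moved. The work goes in short steps, Python scripts to look and compute and a shell command to move; the robot and the scene stay as the last step left them, time stands still between calls to the robot, and variables do not carry over. Pictures are saved under pics/ and viewed, about 8 in all and at most 12, crops included, and the job is handed in when it is done.

```bash
ls; mkdir -p pics; python3 - <<'E'
from station import env,get_image
import cv2,numpy as np
o=env.get_obs(); print({k:(np.round(v,3).tolist()) for k,v in o.items()})
for n in ["scene","top"]:
    d=get_image(n); cv2.imwrite(f"pics/{n}0.png",d["img"][:,:,::-1]); print(n,d["fx"],d["cx"],d["cy"],d["dist_coeffs"],np.round(d["cam_to_world"],3).tolist())
E
```

```text
pics
{'time_s': 0.0, 'q': [68.292, 20.599, 86.598, 0.0, 72.91, -6.595], 'joint_vel': [0.048, -0.08, -0.006, -0.01, 0.157, -0.011], 'joint_torque': [0.0, -52.763, -27.862, -0.0, 0.013, 0.0], 'eef_pos': [0.156, 0.579, 0.23], 'tcp_rot': [[0.261, 0.965, -0.001], [0.965, -0.261, -0.002], [-0.002, -0.0, -1.0]], 'ft_force': [-0.306, 1.162, -0.48], 'wrist_torque': [0.001, 0.004, -0.033], 'gripper_width': 1.002}
scene 402.05326002044495 323.2400885291485 194.5326983362641 [-0.08732435  0.          0.          0.          0.        ] [[0.6, 0.338, -0.725, -0.283], [-0.8, 0.233, -0.553, -0.629], [-0.018, 0.912, 0.41, 0.592], [0.0, 0.0, 0.0, 1.0]]
top 363.97507171449297 323.8381053851144 193.34152074690834 [-0.06255754  0.          0.          0.          0.        ] [[0.011, 0.997, -0.075, 0.519], [-1.0, 0.012, 0.013, 0.041], [0.014, 0.075, 0.997, 1.229], [0.0, 0.0, 0.0, 1.0]]
```

View pics/scene0.png

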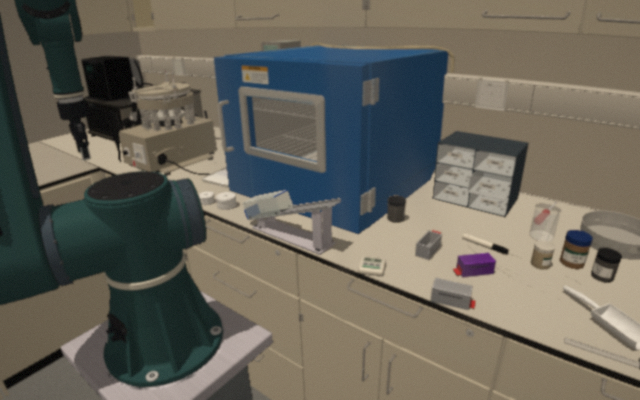

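View pics/top0.png

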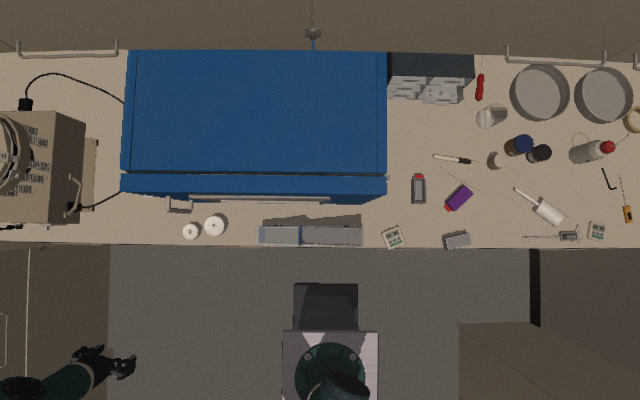

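Candidates for the boats. Grey, right way up: top (419,188), scene (429,243). Grey, upside down with its tab low: top (457,241), scene (452,294). Purple look-alike to leave alone: top (459,198), scene (476,264). By the description, A is the first and B the second. I'll check both in one close crop.

```bash
cat > h.py <<'E'
import cv2,numpy as np
from station import env,get_image
def K(d): return np.array([[d["fx"],0,d["cx"]],[0,d["fy"],d["cy"]],[0,0,1.]])
def ray(d,uv):
    p=cv2.undistortPoints(np.array(uv,float).reshape(-1,1,2),K(d),np.array(d["dist_coeffs"],float)).reshape(-1,2)
    v=np.c_[p[:,0],-p[:,1],-np.ones(len(p))]; T=np.array(d["cam_to_world"]); return T[:3,3],v@T[:3,:3].T
def onz(d,uv,z):
    o,v=ray(d,uv); return o+v*((z-o[2])/v[:,2])[:,None]
def proj(d,P):
    T=np.linalg.inv(np.array(d["cam_to_world"])); c=np.atleast_2d(P)@T[:3,:3].T+T[:3,3]; c[:,1:]*=-1
    return cv2.projectPoints(c,np.zeros(3),np.zeros(3),K(d),np.array(d["dist_coeffs"],float))[0].reshape(-1,2)
def tri(d1,u1,d2,u2):
    o1,v1=ray(d1,u1);o2,v2=ray(d2,u2);out=[]
    for a,b in zip(v1,v2):
        s=np.linalg.lstsq(np.c_[a,-b],o2-o1,rcond=None)[0]; p,q=o1+a*s[0],o2+b*s[1]; out.append(np.r_[(p+q)/2,np.linalg.norm(p-q)])
    return np.array(out)
def crop(d,x,y,w,h,W=400,H=300): return cv2.resize(d["img"][y:y+h,x:x+w,::-1],(W,H),interpolation=cv2.INTER_CUBIC)
E
python3 - <<'E'
from h import *
s,t=get_image("scene"),get_image("top")
m=np.vstack([np.hstack([crop(t,390,165,100,75+15,400,360),crop(s,405,220,80,72+20,400,360)]),np.hstack([crop(t,250,210,120,48,400,160+0),crop(s,240,180,110,75,400,160+0)])])
# separate bigger chute view
m2=np.hstack([crop(t,250,210,120,45,800,300)]);m3=crop(s,240,180,110,41*2,400,300)
cv2.imwrite("pics/c1.png",m)
cv2.imwrite("pics/c2.png",np.vstack([m2,np.hstack([m3,crop(s,290,190,60,45,400,300)])]))
for n,d in (("top",t),("scene",s)):
    hsv=cv2.cvtColor(d["img"],cv2.COLOR_RGB2HSV)
    for c,lo,hi in (("red",(0,130,80),(8,255,255)),("red2",(172,130,80),(180,255,255)),("purple",(125,90,40),(155,255,255))):
        k,l,st,ce=cv2.connectedComponentsWithStats(cv2.inRange(hsv,lo,hi))
        for i in range(1,k):
            if st[i,4]>3: print(n,c,st[i].tolist(),np.round(ce[i],1),np.round(onz(d,ce[i],0.03),3).tolist())
E
```

```text
top red [475, 74, 9, 26, 166] [479.3  87.1] [[0.985, -0.509, 0.03]]
top red [602, 141, 13, 12, 104] [608.3 147. ] [[0.786, -0.977, 0.03]]
top red [416, 175, 8, 3, 24] [419.5 176. ] [[0.672, -0.294, 0.03]]
top red [444, 205, 7, 7, 28] [446.9 207.6] [[0.567, -0.386, 0.03]]
top purple [447, 186, 26, 25, 311] [459.4 197.9] [[0.6, -0.429, 0.03]]
scene red [454, 266, 7, 9, 43] [457.4 270.6] [[0.537, -0.403, 0.03]]
scene red [470, 300, 5, 8, 35] [472.  303.8] [[0.436, -0.472, 0.03]]
scene red2 [458, 265, 4, 9, 10] [460.1 268.8] [[0.548, -0.406, 0.03]]
scene purple [459, 254, 36, 21, 629] [476.7 263.9] [[0.591, -0.433, 0.03]]
```

View pics/c1.png

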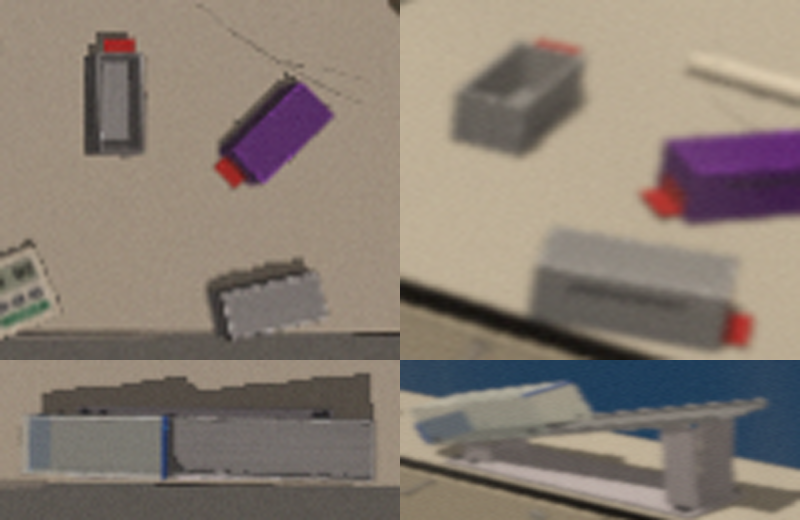

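View pics/c2.png

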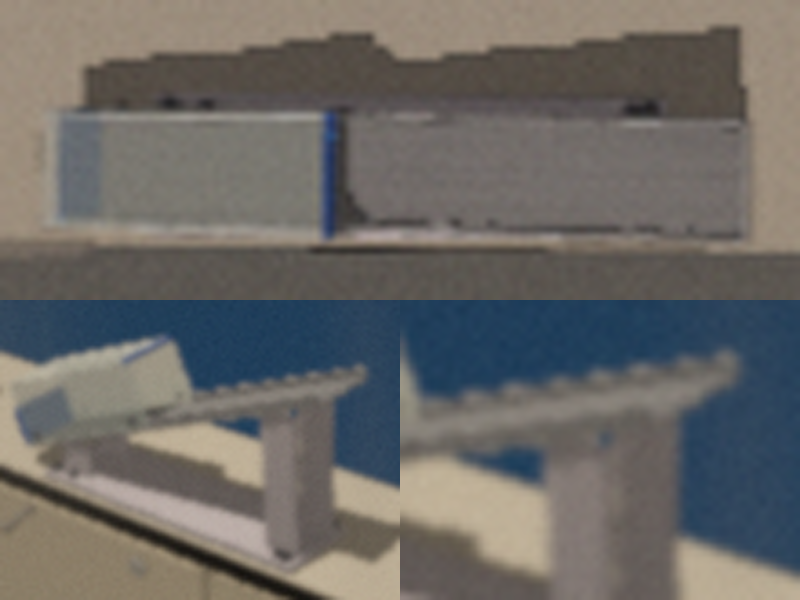

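The crops confirm the choice. A is grey and open side up, with its rim centre at top ≈(420,190). B is grey and upside down, with its top face at top ≈(458,241) and its tab to the right at scene (472,304). The purple one is left alone. The chute's open end is at top (361,228–246) and scene ≈(341,198).

```bash
python3 - <<'E'
from h import *
s,t=get_image("scene"),get_image("top")
T=lambda x,y:(390+x/4-.4,165+y/4-.4)
S=lambda x,y:(405+(x-400)/5-.4,220+y*92/360-.4)
print("A rim z.04",np.round(onz(t,[T(121,102),T(121,52),T(121,153),T(97,102),T(145,102)],.04),3).tolist())
print("A tab",np.round(onz(t,[T(119,45)],.036),3).tolist())
c=onz(t,[T(219,300),T(315,272),T(327,312),T(232,340)],.04);print("B",np.round(c,3).tolist(),np.round(c.mean(0),4), [np.round(np.linalg.norm(c[i]-c[i-1]),3) for i in range(4)])
print("B tab scene z.005",np.round(onz(s,[(472,303.8)],.005),3))
print("B scene corners z.04",np.round(onz(s,[S(548,232),S(737,262)],.04),3).tolist())
U=lambda x,y:(250+x/6.667-.4,210+y/6.667-.4)
V=lambda x,y:(290+(x-400)/6.667-.4,190+(y-300)/6.667-.4)
print("chute end far/near",np.round(tri(t,[U(745,120),U(745,238)],s,[V(738,352),V(688,405)]),3).tolist())
W=lambda x,y:(240+x*110/400-.4,180+(y-300)*82/300-.4)
# cover top upper edge corners: blue band far/near
print("cover top edge",np.round(tri(t,[U(333,113),U(333,236)],s,[W(172,338),W(124,360)]),3).tolist())
for n,d in (("top",t),("scene",s)):
    hsv=cv2.cvtColor(d["img"],cv2.COLOR_RGB2HSV)
# minAreaRect of grey B in top
hsv=cv2.cvtColor(cv2.GaussianBlur(t["img"],(3,3),0),cv2.COLOR_RGB2HSV); sub=hsv[228:250,440:475]
m=((sub[...,1]<35)&(sub[...,2]>95)).astype(np.uint8)
k,l,st,ce=cv2.connectedComponentsWithStats(m); i=1+np.argmax(st[1:,4]); p=np.argwhere(l==i)[:,::-1].astype(np.float32)
r=cv2.minAreaRect(p); b=cv2.boxPoints(r)+[440,228]; print(st[i],r); q=onz(t,b,.04); print(np.round(q,3).tolist(),np.round(q.mean(0),4))
print("timer",np.round(onz(t,[(392,237)],.017),3))
E
```

```text
A rim z.04 [[0.624, -0.292, 0.04], [0.665, -0.292, 0.04], [0.581, -0.292, 0.04], [0.623, -0.272, 0.04], [0.624, -0.312, 0.04]]
A tab [[0.672, -0.292, 0.036]]
B [[0.461, -0.373, 0.04], [0.485, -0.454, 0.04], [0.452, -0.464, 0.04], [0.429, -0.383, 0.04]] [ 0.4567 -0.4183  0.04  ] [np.float64(0.034), np.float64(0.084), np.float64(0.034), np.float64(0.084)]
B tab scene z.005 [[ 0.468 -0.466  0.005]]
B scene corners z.04 [[0.461, -0.375, 0.04], [0.481, -0.456, 0.04]]
chute end far/near [[0.501, -0.086, 0.154, 0.002], [0.452, -0.09, 0.151, 0.012]]
cover top edge [[0.5, 0.099, 0.129, 0.002], [0.445, 0.098, 0.131, 0.003]]
[  6   5  26  17 307] ((18.323532104492188, 13.79411792755127), (13.824529647827148, 24.4960994720459), 75.96376037597656)
[[0.466, -0.374, 0.04], [0.486, -0.454, 0.04], [0.442, -0.465, 0.04], [0.423, -0.385, 0.04]] [ 0.4544 -0.4197  0.04  ]
timer [[ 0.468 -0.204  0.017]]
```

Measurements agree with the sizes given. A is at (0.624, −0.292) heading +x. B is at (0.455, −0.419) heading −75.5°, and its tab agrees in both views to 1 mm. The chute's open-part point is about (0.475, −0.005, 0.113) heading −y, and the cover edge and end edge agree within 1–2 mm. I'll move towards A first, going around the oven.

```bash
cat >> h.py <<'E'
def plan(x,y,z,ang=None,step=5.5):
    "rows (tool axes, cm, rad) from here to a TCP target with tool x at world angle ang (deg)"
    o=env.get_obs(); R=np.array(o["tcp_rot"]); p=np.array(o["eef_pos"]); a=np.degrees(np.arctan2(R[1,0],R[0,0]))
    da=0 if ang is None else (ang-a+180)%360-180
    d=(np.array([x,y,z])-p)*100; n=max(1,int(np.ceil(max(np.linalg.norm(d)/step,abs(da)/10))))
    rows=[]
    for i in range(n):
        b=np.radians(da*i/n); c,s=np.cos(b),np.sin(b); Ri=np.array([[c,-s,0],[s,c,0],[0,0,1]])@R
        rows.append(np.round(Ri.T@d/n,2).tolist())
    print("pos",np.round(p,4),"ang",round(a,1),"n",n,"yaw",round(-np.radians(da)/n,3)); print(rows)
E
python3 -m jog '{"translation":[[-4.8,4,-0.2],[-4.8,4,-0.2],[-4.8,4,-0.2],[-4.8,4,-0.2],[-4.8,4,-0.2],[-4.8,4,-0.2],[-4.8,4,-0.2],[-4.8,4,-0.2],[-4.8,4,-0.2],[-4.8,4,-0.2],[-4.8,4,-0.2],[-4.8,4,-0.2]],"yaw":[0,0,0,0,0,0,0,0,0,0,0,0]}' 0 25
python3 -c "
from h import *
plan(.624,-.292,.12,90)"
```

```text
time_s: 1.8
eef_pos: [0.4729, -0.1002, 0.2567]
tcp_rot: [[0.254, 0.967, 0.011], [0.967, -0.254, 0.004], [0.007, 0.01, -1.0]]
ft_force: [1.6, 1.0, 0.3]
gripper_width: 1.001
pos [ 0.4729 -0.1002  0.2567] ang 75.3 n 6 yaw -0.043
[[-2.47, 3.22, 2.29], [-2.61, 3.12, 2.29], [-2.74, 3.0, 2.29], [-2.86, 2.88, 2.29], [-2.99, 2.76, 2.29], [-3.1, 2.63, 2.28]]
```

```bash
python3 -m jog '{"translation":[[-2.5,3.2,2.3],[-2.6,3.1,2.3],[-2.7,3,2.3],[-2.9,2.9,2.3],[-3,2.8,2.3],[-3.1,2.6,2.3],[0,0,0]],"yaw":[-0.043,-0.043,-0.043,-0.043,-0.043,-0.043,0]}'
python3 - <<'E'
from h import *
w=get_image("wrist"); cv2.imwrite("pics/w1.png",w["img"][:,:,::-1])
P=np.array([[.624,-.292,.04],[.666,-.272,.04],[.666,-.312,.04],[.582,-.312,.04],[.582,-.272,.04]]); print(np.round(proj(w,P)).tolist())
plan(.624,-.292,.026,90)
E
```

```text
time_s: 2.68
eef_pos: [0.6315, -0.3054, 0.1161]
tcp_rot: [[-0.003, 1.0, 0.016], [1.0, 0.003, 0.002], [0.002, 0.016, -1.0]]
ft_force: [0.1, 0.0, 0.2]
gripper_width: 1.0
[[334.0, 192.0], [357.0, 239.0], [310.0, 239.0], [309.0, 139.0], [362.0, 139.0]]
pos [ 0.6309 -0.3041  0.1171] ang 90.2 n 2 yaw 0.002
[[0.6, -0.42, 4.55], [0.6, -0.42, 4.55]]
```

View pics/w1.png

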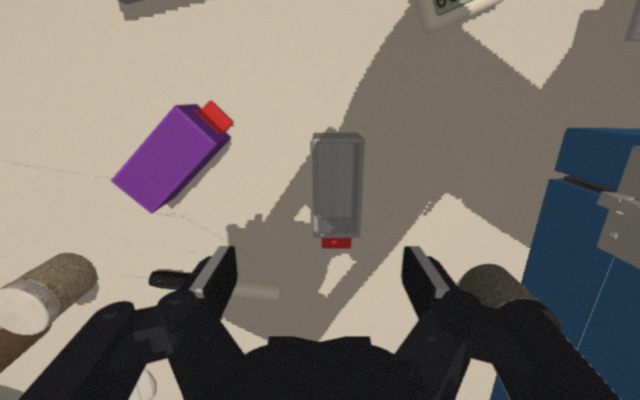

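The wrist view shows A's rim at cols 311–363, rows 135–236, with the tab at (336,243). That is within 3 mm of the projected position. I'll go down and grip it.

```bash
python3 -m jog '{"translation":[[0.7,-0.5,4],[0.6,-0.4,4],[0,0,2.7],[0,0,0]],"yaw":[0,0,0,0]}'
python3 -m jog '{"translation":[[0,0,0],[0,0,0],[0,0,0],[0,0,0],[0,0,0],[0,0,0]],"yaw":[0,0,0,0,0,0]}' 255 25
python3 -c "
from h import *
plan(.475,-.16,.27,0)"
```

```text
time_s: 3.22
eef_pos: [0.6234, -0.2879, 0.0122]
tcp_rot: [[-0.003, 1.0, 0.019], [1.0, 0.003, 0.002], [0.002, 0.019, -1.0]]
ft_force: [-0.5, -0.3, 0.5]
gripper_width: 0.998
time_s: 3.98
eef_pos: [0.6258, -0.2887, 0.018]
tcp_rot: [[-0.004, 1.0, 0.025], [1.0, 0.004, -0.002], [-0.002, 0.025, -1.0]]
ft_force: [-1.2, -0.6, -2.2]
gripper_width: 0.464
pos [ 0.6258 -0.2887  0.018 ] ang 90.2 n 10 yaw 0.157
[[1.29, -1.44, -2.56], [1.04, -1.62, -2.56], [0.76, -1.77, -2.57], [0.46, -1.86, -2.57], [0.15, -1.91, -2.57], [-0.16, -1.91, -2.57], [-0.47, -1.86, -2.57], [-0.76, -1.77, -2.56], [-1.04, -1.63, -2.56], [-1.29, -1.44, -2.56]]
```

```bash
python3 -m jog '{"translation":[[0,0,-3],[1,-1.6,-2.6],[0.8,-1.8,-2.6],[0.5,-1.9,-2.6],[0.2,-1.9,-2.6],[-0.2,-1.9,-2.6],[-0.5,-1.9,-2.6],[-0.8,-1.8,-2.6],[-1,-1.6,-2.6],[-1.3,-1.4,-2.6]],"yaw":[0,0.16,0.16,0.16,0.16,0.16,0.16,0.16,0.16,0.16]}'
python3 -c "
from h import *
plan(.475,-.02,.19,0)
d=get_image('wrist');cv2.imwrite('pics/w2.png',d['img'][:,:,::-1])"
```

```text
time_s: 5.22
eef_pos: [0.4668, -0.1904, 0.2816]
tcp_rot: [[0.996, 0.086, 0.018], [0.086, -0.996, 0.003], [0.018, -0.002, -1.0]]
ft_force: [-0.3, -0.5, -1.7]
gripper_width: 0.464
pos [ 0.4668 -0.1904  0.2816] ang 4.9 n 4 yaw 0.022
[[0.53, -4.22, 2.31], [0.44, -4.23, 2.3], [0.35, -4.24, 2.3], [0.26, -4.25, 2.3]]
```

View pics/w2.png

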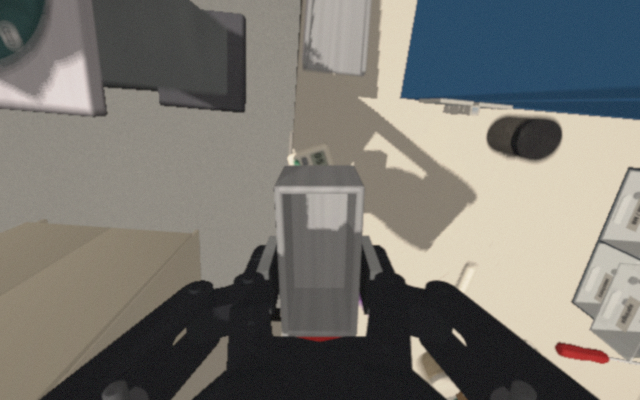

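The wrist view shows the boat held level, with the tab at the bottom (318,338) pointing −y. The chute's end is visible at cols 303–366, row ~72, so I can refine its position from that.

```bash
python3 - <<'E'
from h import *
w=get_image("wrist")
print(np.round(onz(w,[(303,68),(366,74)],.15),4).tolist())
print("boat rim corners at z .302",np.round(onz(w,[(279,190),(362,190),(283,336),(355,336)],.302),4).tolist())
E
```

```text
[[0.4464, -0.0831, 0.15], [0.5033, -0.0835, 0.15]]
boat rim corners at z .302 [[0.4445, -0.1505, 0.302], [0.4826, -0.1477, 0.302], [0.4498, -0.2339, 0.302], [0.4893, -0.2316, 0.302]]
```

```bash
python3 -m jog '{"translation":[[0.5,-4.2,2],[0.5,-4.2,2],[0.4,-4.2,2],[0.3,-4.2,2]],"yaw":[0.022,0.022,0.022,0.022]}'
python3 -c "
from h import *
plan(.475,-.025,.165,0)"
```

```text
time_s: 5.82
eef_pos: [0.4798, -0.0219, 0.2008]
tcp_rot: [[1.0, 0.006, 0.027], [0.006, -1.0, -0.003], [0.027, 0.003, -1.0]]
ft_force: [0.9, 0.6, -2.5]
gripper_width: 0.464
pos [ 0.4798 -0.0219  0.2008] ang 0.3 n 1 yaw 0.006
[[-0.58, 0.3, 3.56]]
```

```bash
python3 -m jog '{"translation":[[-0.5,0.3,3.2],[0,0,0.7]],"yaw":[0.006,0]}'
python3 -m jog '{"translation":[[0,0,0.6]],"yaw":[0]}'
python3 -m jog '{"translation":[[0,0,0.6]],"yaw":[0]}'
```

```text
time_s: 6.08
eef_pos: [0.4749, -0.0217, 0.1581]
tcp_rot: [[1.0, 0.009, 0.024], [0.009, -1.0, -0.001], [0.024, 0.001, -1.0]]
ft_force: [-0.4, -0.7, -2.1]
gripper_width: 0.465
time_s: 6.2
eef_pos: [0.4761, -0.0218, 0.1521]
tcp_rot: [[1.0, 0.01, 0.025], [0.01, -1.0, -0.001], [0.025, 0.001, -1.0]]
ft_force: [0.0, 9.5, 13.3]
gripper_width: 0.462
time_s: 6.32
eef_pos: [0.4769, -0.0204, 0.1472]
tcp_rot: [[1.0, 0.008, 0.026], [0.008, -1.0, 0.003], [0.026, -0.003, -1.0]]
ft_force: [-5.5, 13.2, 14.5]
gripper_width: 0.466
```

```bash
python3 -m jog '{"translation":[[0,0,0.5]],"yaw":[0]}'
python3 -m jog '{"translation":[[0,0,0.4]],"yaw":[0]}'
python3 - <<'E'
from h import *
s=get_image("scene"); cv2.imwrite("pics/s2.png",crop(s,230,130,150,112,800,600))
E
```

```text
time_s: 6.45
eef_pos: [0.4769, -0.019, 0.1434]
tcp_rot: [[1.0, 0.007, 0.026], [0.007, -1.0, 0.007], [0.026, -0.006, -1.0]]
ft_force: [-5.6, 9.1, 13.5]
gripper_width: 0.465
time_s: 6.58
eef_pos: [0.4769, -0.018, 0.1407]
tcp_rot: [[1.0, 0.006, 0.025], [0.006, -1.0, 0.009], [0.025, -0.009, -1.0]]
ft_force: [-5.3, 7.3, 11.6]
gripper_width: 0.462
```

View pics/s2.png

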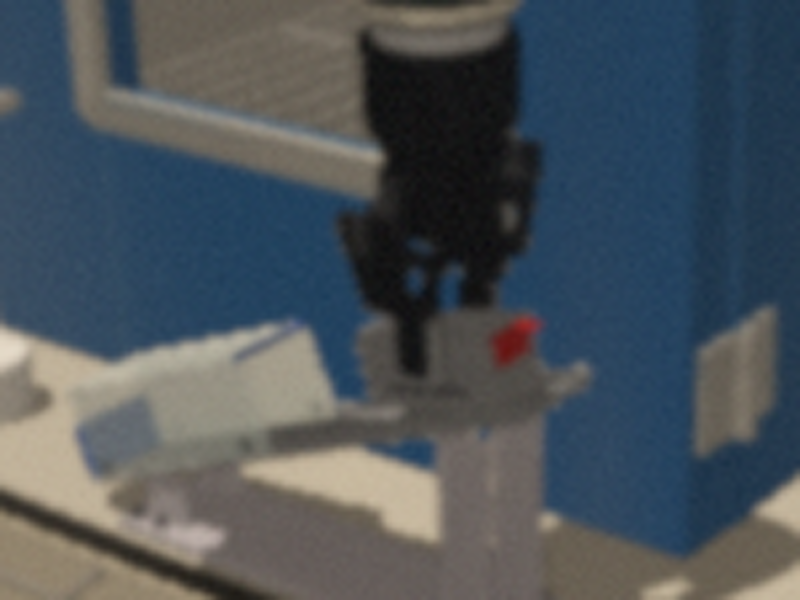

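The boat sits over the chute within the guides, tab (515,340) up the slope, and is almost parallel to the floor. I'll press a little further before releasing.

```bash
python3 -m jog '{"translation":[[0,0.1,0.5]],"yaw":[0]}'
python3 -m jog '{"translation":[[0,0.1,0.5]],"yaw":[0]}'
```

```text
time_s: 6.75
eef_pos: [0.4769, -0.0173, 0.137]
tcp_rot: [[1.0, 0.005, 0.025], [0.005, -1.0, 0.013], [0.025, -0.013, -1.0]]
ft_force: [-5.5, 12.6, 15.2]
gripper_width: 0.463
time_s: 6.88
eef_pos: [0.4769, -0.0167, 0.1336]
tcp_rot: [[1.0, 0.004, 0.025], [0.004, -1.0, 0.017], [0.025, -0.017, -1.0]]
ft_force: [-4.3, 12.1, 16.9]
gripper_width: 0.463
```

```bash
python3 -m jog '{"translation":[[0,0,0],[0,0,0],[0,0,0],[0,0,0],[0,0,-2],[0,0,-4],[0,0,-4]],"yaw":[0,0,0,0,0,0,0]}' 0 20
python3 - <<'E'
from h import *
s=get_image("scene");t=get_image("top"); cv2.imwrite("pics/s3.png",np.hstack([crop(s,230,150,110,165,400,600),crop(t,250,190,120,180,400,600)]))
plan(.4665,-.4645,.06,14.5)
E
```

```text
time_s: 7.75
eef_pos: [0.4748, -0.0204, 0.235]
tcp_rot: [[1.0, 0.003, 0.024], [0.003, -1.0, 0.016], [0.024, -0.016, -1.0]]
ft_force: [0.9, -0.3, -0.6]
gripper_width: 0.997
pos [ 0.4781 -0.021   0.2382] ang 0.2 n 9 yaw -0.028
[[-0.21, 4.95, 1.9], [-0.34, 4.95, 1.9], [-0.48, 4.94, 1.9], [-0.62, 4.93, 1.89], [-0.75, 4.91, 1.89], [-0.89, 4.89, 1.88], [-1.02, 4.86, 1.88], [-1.16, 4.83, 1.88], [-1.29, 4.8, 1.87]]
```

View pics/s3.png

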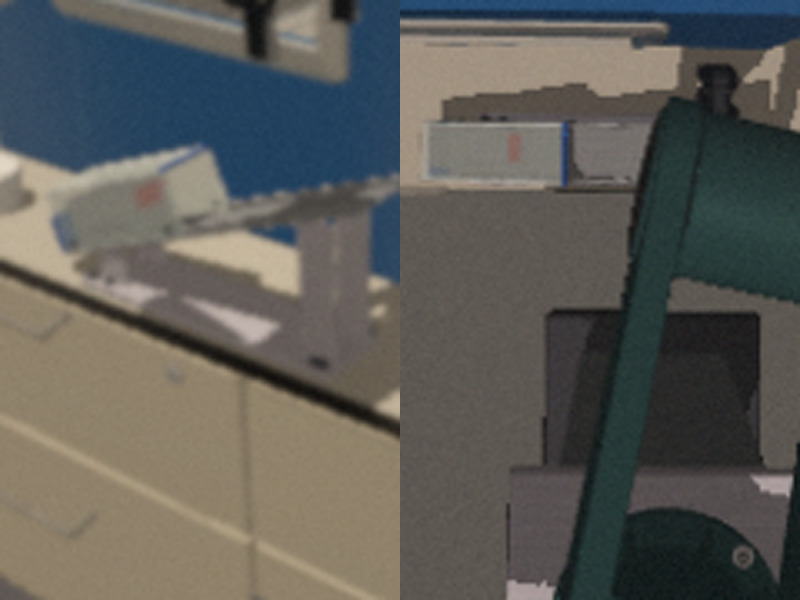

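A is in: its tab (red, under the cover) points up the slope and the boat lies against the blue stop. Now B. I'll grip it by the tab so it can swing down about the pads. The jaws go at −165.5°, so that the later half turn stays within joint 6's range.

```bash
python3 -m jog '{"translation":[[-0.1,5.3,1],[-0.1,5.3,1.5],[-0.1,5.3,1.5],[-0.1,5.3,1.5],[-0.1,5.3,1.5],[-0.1,5.3,1.5],[-0.1,5.3,1.5],[-0.1,5.3,1.5],[0,0,0],[0,0,0],[0,0,0],[0,0,0]],"yaw":[0,0,0,0,0,0.16,0.16,0.16,0.18,0.18,0.18,0.18]}' 100 20
python3 -m jog '{"translation":[[0,0,0],[0,0,0],[0,0,0],[0,0,0],[0,0,0],[0,0,0],[0,0,0],[0,0,0],[0,0,0]],"yaw":[0.18,0.18,0.18,0.18,0.18,0.18,0.18,0.18,0.18]}'
python3 -c "
from h import *
print(np.round(env.get_obs()['q'],1))
plan(.469,-.475,.06,-165.5)"
```

```text
time_s: 9.35
eef_pos: [0.4476, -0.4526, 0.1019]
tcp_rot: [[0.333, -0.943, 0.031], [-0.943, -0.332, 0.02], [-0.009, -0.036, -0.999]]
ft_force: [-0.1, -0.6, -0.4]
gripper_width: 0.607
time_s: 10.48
eef_pos: [0.4436, -0.4493, 0.0914]
tcp_rot: [[-0.972, -0.232, 0.023], [-0.231, 0.972, 0.029], [-0.029, 0.023, -0.999]]
ft_force: [0.9, 0.9, 0.7]
gripper_width: 0.608
[-52.9  31.5  90.2   2.4  58.8 112.5]
pos [ 0.4436 -0.4493  0.0914] ang -166.6 n 1 yaw -0.02
[[-1.79, -3.16, 3.12]]
```

```bash
python3 -m jog '{"translation":[[-1.8,-3.2,0],[0,0,0]],"yaw":[-0.02,0]}'
python3 - <<'E'
from h import *
for n in("wrist","scene","top"):
    d=get_image(n); hsv=cv2.cvtColor(d["img"],cv2.COLOR_RGB2HSV)
    m=cv2.inRange(hsv,(0,110,50),(8,255,255))|cv2.inRange(hsv,(172,110,50),(180,255,255))
    k,l,st,ce=cv2.connectedComponentsWithStats(m)
    for i in range(1,k):
        if st[i,4]>8: print(n,st[i].tolist(),np.round(ce[i],1),np.round(onz(d,ce[i],0.006),3).tolist())
    if n=="wrist": cv2.imwrite("pics/w3.png",d["img"][:,:,::-1])
plan(.469,-.475,.03,-165.5)
E
```

```text
time_s: 10.72
eef_pos: [0.4679, -0.4758, 0.0889]
tcp_rot: [[-0.968, -0.249, 0.021], [-0.249, 0.968, 0.032], [-0.028, 0.025, -0.999]]
ft_force: [-0.5, -0.5, 0.5]
gripper_width: 0.61
wrist [305, 203, 31, 21, 609] [320.4 212.8] [[0.466, -0.462, 0.006]]
wrist [187, 246, 22, 19, 134] [199.9 254.5] [[0.561, -0.393, 0.006]]
scene [544, 210, 5, 3, 12] [546.1 211.1] [[1.06, -0.519, 0.006]]
scene [454, 265, 8, 11, 56] [458.  270.5] [[0.573, -0.395, 0.006]]
scene [469, 300, 7, 8, 43] [472.2 303.5] [[0.468, -0.466, 0.006]]
top [475, 74, 9, 27, 172] [479.2  87.2] [[0.994, -0.519, 0.006]]
top [600, 141, 15, 12, 140] [606.8 146.7] [[0.792, -0.991, 0.006]]
top [444, 204, 8, 8, 34] [447.3 207.7] [[0.568, -0.396, 0.006]]
pos [ 0.4655 -0.4727  0.0885] ang -165.6 n 2 yaw -0.001
[[-0.06, -0.24, 2.92], [-0.06, -0.24, 2.92]]
```

View pics/w3.png

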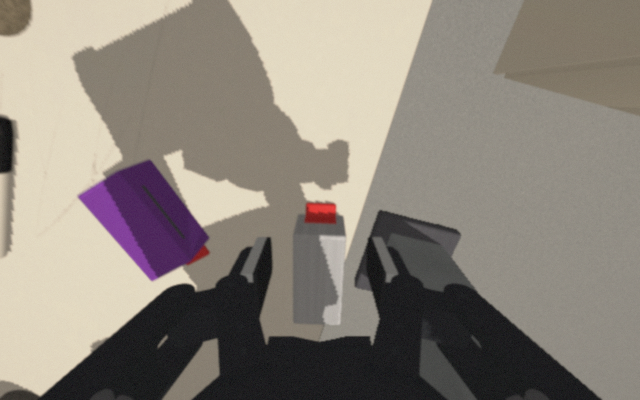

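The wrist view shows B's tab at (320,213), centred between the fingers. Its position (0.466, −0.462) agrees with the scene view within 4 mm. The purple one is at left and clear of the fingers.

```bash
python3 -c "
from h import *
plan(.4692,-.4727,.008,-165.5)"
python3 -m jog '{"translation":[[-0.2,-0.2,4],[-0.2,-0.2,4]],"yaw":[0,0]}' 135 20
python3 -c "
from h import *
plan(.4692,-.4727,.002,-165.5)"
```

```text
pos [ 0.4655 -0.4727  0.0885] ang -165.6 n 2 yaw -0.001
[[-0.07, -0.17, 4.02], [-0.07, -0.17, 4.02]]
time_s: 11.12
eef_pos: [0.4727, -0.4739, 0.0102]
tcp_rot: [[-0.968, -0.249, 0.022], [-0.249, 0.968, 0.031], [-0.029, 0.024, -0.999]]
ft_force: [-0.1, -0.5, -0.6]
gripper_width: 0.472
pos [ 0.4727 -0.4739  0.0102] ang -165.6 n 1 yaw -0.002
[[0.33, 0.19, 0.82]]
```

```bash
python3 -m jog '{"translation":[[0.3,0.1,0.6]],"yaw":[0]}'
python3 -m jog '{"translation":[[0,0,0.4]],"yaw":[0]}'
python3 -m jog '{"translation":[[0,0,0.3]],"yaw":[0]}'
```

```text
time_s: 11.25
eef_pos: [0.4677, -0.471, 0.0016]
tcp_rot: [[-0.968, -0.25, 0.018], [-0.249, 0.968, 0.035], [-0.026, 0.03, -0.999]]
ft_force: [-0.0, 0.8, 1.2]
gripper_width: 0.472
time_s: 11.38
eef_pos: [0.4674, -0.471, -0.0011]
tcp_rot: [[-0.968, -0.25, 0.018], [-0.249, 0.968, 0.035], [-0.026, 0.029, -0.999]]
ft_force: [-4.9, 5.1, 38.3]
gripper_width: 0.471
time_s: 11.5
eef_pos: [0.4673, -0.471, -0.001]
tcp_rot: [[-0.968, -0.25, 0.018], [-0.249, 0.968, 0.034], [-0.026, 0.029, -0.999]]
ft_force: [-3.6, 5.9, 22.2]
gripper_width: 0.467
```

```bash
python3 -m jog '{"translation":[[0,0,-0.15],[0,0,0],[0,0,0],[0,0,0]],"yaw":[0,0,0,0]}' 255 20
python3 -m jog '{"translation":[[0,0,-0.7],[0,0,-0.7],[0,0,-0.7],[0,0,0]],"yaw":[0,0,0,0]}' 
python3 - <<'E'
from h import *
s=get_image("scene");print(env.get_obs()["q"][5]); cv2.imwrite("pics/s4.png",np.hstack([crop(s,420,240,80,90,400,450),crop(get_image("wrist"),260,150,120,135,400,450)]))
E
```

```text
time_s: 12.0
eef_pos: [0.468, -0.4726, 0.0051]
tcp_rot: [[-0.968, -0.25, 0.021], [-0.249, 0.968, 0.03], [-0.028, 0.024, -0.999]]
ft_force: [-0.4, -0.4, -0.7]
gripper_width: 0.288
time_s: 12.5
eef_pos: [0.4676, -0.4734, 0.0274]
tcp_rot: [[-0.968, -0.25, 0.021], [-0.249, 0.968, 0.03], [-0.028, 0.024, -0.999]]
ft_force: [0.5, 0.1, -1.4]
gripper_width: 0.29
111.68868737756085
```

View pics/s4.png

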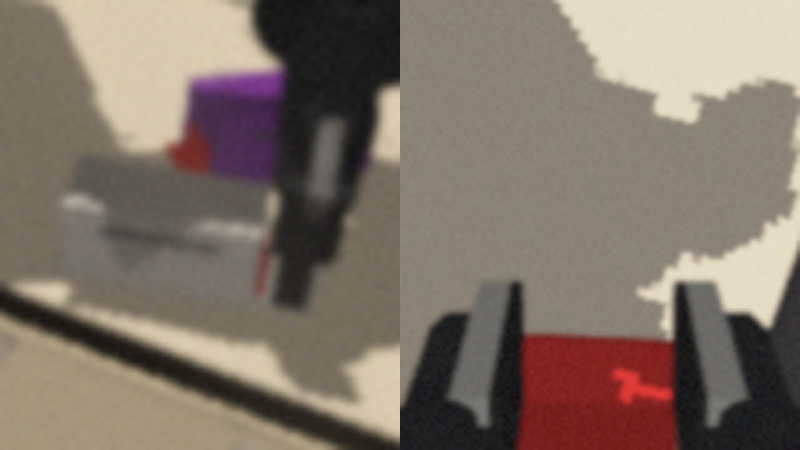

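The tab is gripped (width ≈25 mm). The force shows about half the boat's weight, so it is pivoting with its plain end still on the bench. I'll lift further and watch the force.

```bash
for i in 1 2 3; do python3 -m jog '{"translation":[[0,0.5,-1],[0,0.5,-1]],"yaw":[0,0]}' | egrep 'eef|ft|wid'; python3 -c "
from h import *
f=[]
for n in ('wrist','scene'):
    d=get_image(n); hsv=cv2.cvtColor(d['img'],cv2.COLOR_RGB2HSV); m=cv2.inRange(hsv,(0,110,50),(8,255,255))|cv2.inRange(hsv,(172,110,50),(180,255,255))
    k,l,st,ce=cv2.connectedComponentsWithStats(m); print(n,[st[j].tolist() for j in range(1,k) if st[j,4]>15])
o=env.get_obs();print(np.round(o['ft_force'],1),np.round(o['wrist_torque'],3))"; done
```

```text
eef_pos: [0.4637, -0.4628, 0.0468]
ft_force: [0.0, -0.1, -0.5]
gripper_width: 0.291
wrist [[294, 250, 50, 38, 1718], [155, 258, 28, 23, 247]]
scene []
[ 1.3 -0.1 -0.6] [-0.075 -0.046 -0.054]
eef_pos: [0.4608, -0.4533, 0.0687]
ft_force: [-0.8, -0.2, -1.4]
gripper_width: 0.289
wrist [[166, 232, 27, 22, 242], [294, 250, 50, 38, 1715]]
scene []
[-0.1 -0.9 -0.6] [-0.107  0.056 -0.036]
eef_pos: [0.4579, -0.4439, 0.0902]
ft_force: [0.1, -0.3, -1.4]
gripper_width: 0.289
wrist [[175, 210, 27, 22, 257], [294, 250, 50, 39, 1719]]
scene []
[-0.3  0.8 -1.8] [-0.053  0.034  0.002]
```

```bash
python3 - <<'E'
from h import *
d=get_image("wrist"); o=env.get_obs(); R=np.array(o["tcp_rot"]);p=np.array(o["eef_pos"])
for th in (0,30,60,90):
    t=np.radians(th); c=np.array([0,.009,-.002])
    pts=[]
    for y,z in ((-.006,-.0025),(-.006,.0025),(.006,-.0025),(.006,.0025),(.006,-.0345),(.090,-.0345),(.09,.0055)):
        # local: y toward plain end, z down; rotate so plain end goes down
        q=c+np.array([0,y*np.cos(t)-z*np.sin(t),y*np.sin(t)+z*np.cos(t)]); pts.append(p+R@q)
    print(th,np.round(proj(d,np.array(pts))[:,1]).tolist())
g=cv2.cvtColor(d["img"],cv2.COLOR_RGB2HSV)[:,316:324]; print([(r,int(g[r,:,0].mean()),int(g[r,:,1].mean()),int(g[r,:,2].mean())) for r in range(236,345,4)])
E
```

```text
0 [256.0, 251.0, 275.0, 270.0, 316.0, 443.0, 376.0]
30 [262.0, 254.0, 272.0, 264.0, 332.0, 369.0, 312.0]
60 [268.0, 259.0, 267.0, 258.0, 327.0, 302.0, 254.0]
90 [273.0, 265.0, 261.0, 254.0, 307.0, 243.0, 201.0]
[(236, 19, 37, 195), (240, 19, 39, 181), (244, 18, 39, 167), (248, 17, 41, 154), (252, 0, 186, 126), (256, 0, 195, 134), (260, 0, 193, 134), (264, 1, 194, 133), (268, 0, 195, 133), (272, 22, 190, 123), (276, 1, 197, 120), (280, 0, 190, 121), (284, 23, 197, 120), (288, 6, 35, 104), (292, 15, 12, 100), (296, 18, 13, 100), (300, 14, 12, 101), (304, 15, 14, 100), (308, 17, 13, 100), (312, 14, 13, 101), (316, 14, 15, 100), (320, 19, 12, 114), (324, 14, 12, 108), (328, 13, 13, 108), (332, 17, 12, 107), (336, 14, 13, 109), (340, 13, 10, 99), (344, 111, 29, 31)]
```

The tab is held, but the boat did not swing: its image in the wrist view stays the same, so the 20 N grip holds it level. New plan:

1. Set B back down and regrip it across the width.
2. Turn it by pressing its tab end on the chute's upper end edge.
3. Finish the turn against the bench.

```bash
python3 -c "
from h import *
plan(.481,-.447,.012,-165.5,3)"
```

```text
pos [ 0.4582 -0.4443  0.0905] ang -165.6 n 3 yaw -0.0
[[-0.64, -0.34, 2.63], [-0.64, -0.34, 2.63], [-0.64, -0.34, 2.63]]
```

```bash
python3 -m jog '{"translation":[[-0.7,-0.3,2.6],[-0.7,-0.3,2.6],[-0.6,-0.3,2],[0,0,0.5]],"yaw":[0,0,0,0]}'
python3 -m jog '{"translation":[[0,0,0.4]],"yaw":[0]}'
```

```text
time_s: 14.2
eef_pos: [0.4827, -0.447, 0.0121]
tcp_rot: [[-0.968, -0.25, 0.022], [-0.249, 0.968, 0.029], [-0.029, 0.022, -0.999]]
ft_force: [-0.5, 0.6, 0.2]
gripper_width: 0.288
time_s: 14.32
eef_pos: [0.4827, -0.4469, 0.0079]
tcp_rot: [[-0.968, -0.25, 0.022], [-0.249, 0.968, 0.029], [-0.028, 0.022, -0.999]]
ft_force: [-0.2, -0.7, -1.2]
gripper_width: 0.289
```

```bash
python3 -m jog '{"translation":[[0,0,0.3]],"yaw":[0]}' | egrep 'eef|ft'
python3 -m jog '{"translation":[[0,0,0.15]],"yaw":[0]}'| egrep 'eef|ft'
python3 -m jog '{"translation":[[0,0,0],[0,0,-0.2],[0,-1.5,-2],[0,0,-5]],"yaw":[0,0,0,0]}' 90 20
python3 - <<'E'
from h import *
for n in("wrist","scene"):
    d=get_image(n); hsv=cv2.cvtColor(d["img"],cv2.COLOR_RGB2HSV)
    m=cv2.inRange(hsv,(0,110,50),(8,255,255))|cv2.inRange(hsv,(172,110,50),(180,255,255))
    k,l,st,ce=cv2.connectedComponentsWithStats(m)
    for i in range(1,k):
        if st[i,4]>8: print(n,st[i].tolist(),np.round(ce[i],1),np.round(onz(d,ce[i],0.006),3).tolist())
    cv2.imwrite(f"pics/{n}5.png",d["img"][:,:,::-1])
E
```

```text
eef_pos: [0.4827, -0.447, 0.0051]
ft_force: [-0.3, -0.2, -0.7]
eef_pos: [0.4828, -0.4472, 0.004]
ft_force: [0.7, 0.1, -0.7]
time_s: 15.08
eef_pos: [0.4831, -0.462, 0.0748]
tcp_rot: [[-0.968, -0.249, 0.019], [-0.249, 0.968, 0.033], [-0.026, 0.027, -0.999]]
ft_force: [0.2, -1.0, -0.5]
gripper_width: 0.648
wrist [300, 223, 34, 22, 692] [317.2 233.4] [[0.48, -0.435, 0.006]]
wrist [202, 248, 17, 16, 109] [211.3 255.1] [[0.562, -0.392, 0.006]]
scene [544, 210, 5, 3, 12] [546.2 211.1] [[1.06, -0.519, 0.006]]
scene [454, 265, 8, 10, 58] [457.9 270.3] [[0.574, -0.394, 0.006]]
scene [461, 293, 6, 8, 41] [463.6 296.5] [[0.481, -0.441, 0.006]]
```

B is back down inverted, tab at (0.480, −0.437). I'll regrip it across the width near the middle.

```bash
python3 -c "
from h import *
plan(.4695,-.395,.07,-165.5)"
python3 -m jog '{"translation":[[-0.4,3.4,0],[-0.1,3.2,0],[0,0,0]],"yaw":[0,0,0]}'
python3 -c "
from h import *
plan(.4695,-.395,.016,-165.5,3)"
```

```text
pos [ 0.4867 -0.4659  0.0816] ang -165.6 n 2 yaw -0.001
[[-0.03, 3.64, 0.64], [-0.04, 3.64, 0.64]]
time_s: 15.55
eef_pos: [0.4755, -0.4005, 0.0849]
tcp_rot: [[-0.968, -0.249, 0.03], [-0.248, 0.968, 0.019], [-0.034, 0.011, -0.999]]
ft_force: [-0.4, -0.5, 0.3]
gripper_width: 0.645
pos [ 0.4755 -0.4005  0.0849] ang -165.6 n 3 yaw -0.001
[[0.23, 0.2, 2.29], [0.23, 0.2, 2.29], [0.23, 0.2, 2.29]]
```

```bash
python3 -m jog '{"translation":[[0.2,0.2,2.4],[0.2,0.2,2.4],[0.2,0.2,2]],"yaw":[0,0,0]}'| egrep 'eef|ft'
python3 -m jog '{"translation":[[0,0,0],[0,0,0],[0,0,0],[0,0,0]],"yaw":[0,0,0,0]}' 255 22
python3 -c "
from h import *
plan(.475,-.20,.25,0)"
```

```text
eef_pos: [0.4734, -0.3994, 0.0181]
ft_force: [0.6, -0.2, -0.2]
time_s: 16.42
eef_pos: [0.4741, -0.4014, 0.0186]
tcp_rot: [[-0.968, -0.249, 0.038], [-0.248, 0.969, 0.01], [-0.039, 0.0, -0.999]]
ft_force: [0.3, -0.1, -0.4]
gripper_width: 0.472
pos [ 0.4741 -0.4014  0.0186] ang -165.6 n 17 yaw -0.17
[[-0.35, 1.15, -1.35], [-0.54, 1.08, -1.34], [-0.72, 0.98, -1.33], [-0.87, 0.85, -1.33], [-1.01, 0.7, -1.32], [-1.11, 0.53, -1.32], [-1.19, 0.34, -1.32], [-1.23, 0.15, -1.31], [-1.24, -0.05, -1.31], [-1.21, -0.25, -1.32], [-1.15, -0.44, -1.32], [-1.06, -0.62, -1.32], [-0.94, -0.79, -1.33], [-0.79, -0.92, -1.33], [-0.63, -1.04, -1.34], [-0.44, -1.12, -1.35], [-0.25, -1.17, -1.35]]
```

```bash
python3 -m jog '{"translation":[[0,0,-3],[0,0,-3],[-0.4,1.1,-1],[-0.5,1.1,-1],[-0.7,1,-1],[-0.9,0.8,-1],[-1,0.7,-1],[-1.1,0.5,-1],[-1.2,0.3,-1],[-1.2,0.1,-1],[-1.2,-0.1,-1],[-1.2,-0.3,-1]],"yaw":[0,0,-0.17,-0.17,-0.17,-0.17,-0.17,-0.17,-0.17,-0.17,-0.17,-0.17]}'
python3 -c "
from h import *
plan(.475,-.20,.25,0)"
```

```text
time_s: 17.92
eef_pos: [0.4716, -0.2802, 0.1904]
tcp_rot: [[0.422, -0.906, 0.045], [-0.907, -0.422, 0.003], [0.016, -0.042, -0.999]]
ft_force: [0.9, 0.1, -1.7]
gripper_width: 0.47
pos [ 0.4716 -0.2802  0.1904] ang -65.1 n 7 yaw -0.162
[[-1.0, -0.56, -0.85], [-0.91, -0.72, -0.84], [-0.78, -0.86, -0.83], [-0.64, -0.98, -0.82], [-0.48, -1.07, -0.82], [-0.31, -1.14, -0.81], [-0.12, -1.17, -0.81]]
```

```bash
python3 -m jog '{"translation":[[-1,-0.6,-0.8],[-0.9,-0.7,-0.8],[-0.8,-0.9,-0.8],[-0.6,-1,-0.8],[-0.5,-1.1,-0.8],[-0.3,-1.1,-0.8],[-0.1,-1.2,-0.5]],"yaw":[-0.16,-0.16,-0.16,-0.16,-0.16,-0.16,-0.16]}'
python3 -c "
from h import *
plan(.475,-.123,.185,0)
d=get_image('wrist');cv2.imwrite('pics/w6.png',d['img'][:,:,::-1])"
```

```text
time_s: 18.8
eef_pos: [0.4749, -0.1953, 0.2497]
tcp_rot: [[0.998, 0.023, 0.05], [0.024, -1.0, -0.001], [0.05, 0.002, -0.999]]
ft_force: [0.5, -0.4, -2.2]
gripper_width: 0.471
pos [ 0.4749 -0.1953  0.2497] ang 1.4 n 2 yaw 0.012
[[-0.07, -3.62, 3.23], [-0.11, -3.62, 3.22]]
```

```bash
python3 -m jog '{"translation":[[-0.1,-3.6,3.2],[-0.1,-3.6,3.2]],"yaw":[0.012,0.012]}'|egrep 'eef|ft'
python3 - <<'E'
from h import *
d=get_image("wrist");cv2.imwrite('pics/w7.png',d['img'][:,:,::-1])
hsv=cv2.cvtColor(d["img"],cv2.COLOR_RGB2HSV)
m=cv2.inRange(hsv,(0,110,40),(8,255,255))|cv2.inRange(hsv,(172,110,40),(180,255,255))
k,l,st,ce=cv2.connectedComponentsWithStats(m); p=env.get_obs()["eef_pos"]; print(np.round(p,4))
for i in range(1,k):
    if st[i,4]>8: print(st[i].tolist(),np.round(ce[i],1),np.round(onz(d,ce[i],p[2]-.013),3).tolist())
E
```

```text
eef_pos: [0.4782, -0.1242, 0.1885]
ft_force: [0.2, 0.6, -1.4]
[ 0.4747 -0.1193  0.1845]
[298, 157, 50, 31, 1369] [323.3 172. ] [[0.482, -0.083, 0.171]]
[592, 388, 48, 12, 474] [615.4 394. ] [[0.725, -0.276, 0.171]]
```

```bash
python3 -m jog '{"translation":[[0,0.4,1.3]],"yaw":[0]}'|egrep 'eef|ft|wid'
for i in 1 2 3; do python3 -m jog '{"translation":[[0,0,0.6]],"yaw":[0]}'|egrep 'eef|ft|wid'; done
```

```text
eef_pos: [0.4756, -0.1228, 0.1714]
ft_force: [0.1, 0.3, -0.3]
gripper_width: 0.47
eef_pos: [0.4757, -0.1233, 0.1647]
ft_force: [-0.7, -0.3, -1.2]
gripper_width: 0.471
eef_pos: [0.477, -0.1248, 0.159]
ft_force: [-0.7, -4.7, 4.2]
gripper_width: 0.463
eef_pos: [0.4785, -0.1271, 0.154]
ft_force: [-4.3, -6.9, 10.7]
gripper_width: 0.461
```

```bash
python3 -m jog '{"translation":[[0,-0.5,0.6]],"yaw":[0]}'|egrep 'eef|ft|wid'
for i in 1 2 3; do python3 -m jog '{"translation":[[0,-0.3,0.7]],"yaw":[0]}'|egrep 'eef|ft|wid'; done
```

```text
eef_pos: [0.4802, -0.1269, 0.1497]
ft_force: [-9.5, -18.6, 14.9]
gripper_width: 0.463
eef_pos: [0.4819, -0.128, 0.1444]
ft_force: [-5.0, -11.0, 11.2]
gripper_width: 0.465
eef_pos: [0.4837, -0.1289, 0.1391]
ft_force: [-5.1, -10.4, 10.4]
gripper_width: 0.466
eef_pos: [0.4855, -0.1296, 0.1336]
ft_force: [-5.7, -9.3, 9.8]
gripper_width: 0.465
```

```bash
for i in 1 2 3 4; do python3 -m jog '{"translation":[[-0.2,-0.5,0.7]],"yaw":[0]}'|egrep 'eef|ft|wid'; done
python3 - <<'E'
from h import *
s=get_image("scene");w=get_image("wrist");cv2.imwrite('pics/s8.png',np.hstack([crop(s,290,140,80,90,533,600),crop(w,240,100,160,360//2*2-60,267,500+100)]))
E
```

```text
eef_pos: [0.4861, -0.1292, 0.1282]
ft_force: [-5.4, -14.9, 11.8]
gripper_width: 0.465
eef_pos: [0.4866, -0.1287, 0.1228]
ft_force: [-4.5, -12.4, 9.8]
gripper_width: 0.463
eef_pos: [0.4873, -0.1279, 0.1172]
ft_force: [-3.6, -10.5, 9.5]
gripper_width: 0.463
eef_pos: [0.488, -0.1266, 0.1115]
ft_force: [-2.5, -7.9, 7.9]
gripper_width: 0.462
```

View pics/s8.png

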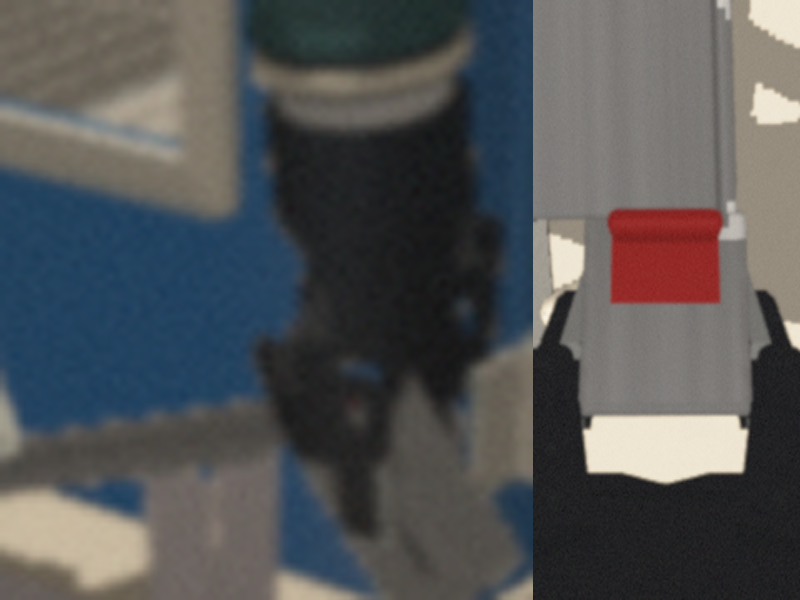

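The view shows the boat tilted about 60°, tab up between the fingers and plain end down. I'll push towards the chute a little more to steepen it.

```bash
for i in 1 2 3; do python3 -m jog '{"translation":[[-0.4,-0.7,0.3]],"yaw":[0]}'|egrep 'eef|ft|wid'; done
```

```text
eef_pos: [0.4885, -0.1253, 0.1096]
ft_force: [0.1, -25.6, 4.4]
gripper_width: 0.463
eef_pos: [0.489, -0.1244, 0.1082]
ft_force: [-1.0, -21.7, 5.7]
gripper_width: 0.461
eef_pos: [0.4895, -0.1234, 0.1068]
ft_force: [-0.7, -22.0, 5.3]
gripper_width: 0.463
```

```bash
python3 -m jog '{"translation":[[0,2,-0.5],[0,3,0],[0,3,1],[0,3.5,1],[0,3,1],[0,0,1]],"yaw":[0,0,0,0,0,0]}'
for i in 1 2; do python3 -m jog '{"translation":[[0,0,0.7]],"yaw":[0]}'|egrep 'eef|ft|wid'; done
```

```text
time_s: 21.88
eef_pos: [0.4973, -0.2824, 0.0869]
tcp_rot: [[0.993, -0.007, 0.117], [0.003, -0.996, -0.089], [0.117, 0.089, -0.989]]
ft_force: [-0.2, -0.3, -1.4]
gripper_width: 0.464
eef_pos: [0.4976, -0.2829, 0.0792]
ft_force: [-1.5, 0.1, -1.9]
gripper_width: 0.461
eef_pos: [0.4983, -0.2829, 0.0718]
ft_force: [-0.3, -0.2, -0.9]
gripper_width: 0.459
```

```bash
python3 -m jog '{"translation":[[0,0,0.7],[0,0,0.6]],"yaw":[0,0]}'|egrep 'eef|ft|wid'
for i in 1 2 3; do python3 -m jog '{"translation":[[0,0,0.5]],"yaw":[0]}'|egrep 'eef|ft|wid'; done
```

```text
eef_pos: [0.4998, -0.2824, 0.0579]
ft_force: [-0.1, 0.3, 0.1]
gripper_width: 0.462
eef_pos: [0.5004, -0.2825, 0.0526]
ft_force: [0.1, -0.3, -0.9]
gripper_width: 0.463
eef_pos: [0.5011, -0.2828, 0.0474]
ft_force: [-0.7, 0.9, -0.7]
gripper_width: 0.464
eef_pos: [0.5018, -0.2832, 0.0421]
ft_force: [-0.0, 1.0, -1.3]
gripper_width: 0.464
```

```bash
for i in 1 2 3; do python3 -m jog '{"translation":[[0,0,0.4]],"yaw":[0]}'|egrep 'eef|ft|wid'; done
python3 - <<'E'
from h import *
s=get_image("scene");cv2.imwrite('pics/s9.png',crop(s,370,190,120,90,800,600))
w=get_image("wrist");cv2.imwrite('pics/w9.png',w["img"][:,:,::-1])
hsv=cv2.cvtColor(w["img"],cv2.COLOR_RGB2HSV)
m=cv2.inRange(hsv,(0,110,40),(8,255,255))|cv2.inRange(hsv,(172,110,40),(180,255,255))
k,l,st,ce=cv2.connectedComponentsWithStats(m); print([st[i].tolist() for i in range(1,k) if st[i,4]>8])
g=w["img"][:,318:330].mean(1).astype(int); print([(r,g[r].tolist()) for r in range(0,400,12)])
E
```

```text
eef_pos: [0.5024, -0.2836, 0.0392]
ft_force: [-7.3, 7.6, 37.0]
gripper_width: 0.464
eef_pos: [0.5031, -0.2841, 0.0385]
ft_force: [-12.1, 9.3, 46.2]
gripper_width: 0.467
eef_pos: [0.5031, -0.2842, 0.0384]
ft_force: [-15.7, 11.4, 55.7]
gripper_width: 0.465
[[284, 223, 72, 45, 2933]]
[(0, [127, 119, 107]), (12, [127, 119, 107]), (24, [128, 120, 108]), (36, [127, 120, 107]), (48, [128, 121, 107]), (60, [128, 120, 107]), (72, [128, 120, 107]), (84, [129, 121, 109]), (96, [128, 121, 107]), (108, [128, 121, 107]), (120, [127, 119, 107]), (132, [128, 120, 108]), (144, [128, 120, 107]), (156, [128, 121, 107]), (168, [129, 121, 107]), (180, [128, 120, 107]), (192, [128, 120, 107]), (204, [127, 120, 107]), (216, [128, 120, 107]), (228, [124, 31, 30]), (240, [135, 41, 39]), (252, [135, 41, 38]), (264, [137, 43, 40]), (276, [112, 109, 107]), (288, [110, 107, 106]), (300, [110, 107, 105]), (312, [110, 108, 105]), (324, [218, 206, 183]), (336, [218, 206, 184]), (348, [27, 28, 29]), (360, [26, 25, 27]), (372, [25, 25, 27]), (384, [25, 26, 27]), (396, [27, 27, 28])]
```

The contact is firm at the height expected for the plain end flat on the bench, and the wrist image looks down on the tab end. I'll release it standing and lift straight up.

```bash
python3 -m jog '{"translation":[[0,0,-0.1],[0,0,0],[0,0,0],[0,0,0]],"yaw":[0,0,0,0]}' 20 20
python3 -c "
from h import *
plan(.503,-.284,.16,0,3)"
```

```text
time_s: 23.72
eef_pos: [0.5038, -0.2848, 0.0408]
tcp_rot: [[0.993, -0.005, 0.119], [0.006, -0.996, -0.091], [0.119, 0.091, -0.989]]
ft_force: [-0.4, -0.0, 0.1]
gripper_width: 0.922
pos [ 0.5038 -0.2848  0.0408] ang 0.3 n 4 yaw 0.001
[[0.34, 0.25, -2.95], [0.34, 0.25, -2.95], [0.34, 0.25, -2.95], [0.34, 0.25, -2.95]]
```

```bash
python3 -m jog '{"translation":[[0.3,0.2,-2.9],[0.4,0.3,-2.9],[0.3,0.2,-2.9],[0.4,0.3,-2.9]],"yaw":[0,0,0,0]}'
python3 - <<'E'
from h import *
for n,z in (("wrist",.09),("scene",.09),("top",.09)):
    w=get_image(n);cv2.imwrite(f'pics/{n}10.png',w["img"][:,:,::-1])
    hsv=cv2.cvtColor(w["img"],cv2.COLOR_RGB2HSV)
    m=cv2.inRange(hsv,(0,110,40),(8,255,255))|cv2.inRange(hsv,(172,110,40),(180,255,255))
    k,l,st,ce=cv2.connectedComponentsWithStats(m)
    for i in range(1,k):
        if st[i,4]>8: print(n,st[i].tolist(),np.round(onz(w,ce[i],z),3).tolist())
s=cv2.imread("pics/scene10.png");w=cv2.imread("pics/wrist10.png")
cv2.imwrite("pics/v10.png",np.vstack([np.hstack([cv2.resize(s[180:320,370:530],(400,350)),cv2.resize(w,(400,250+100))]),]))
E
```

```text
time_s: 24.22
eef_pos: [0.5014, -0.2826, 0.156]
tcp_rot: [[0.994, -0.005, 0.111], [0.005, -0.996, -0.085], [0.111, 0.085, -0.99]]
ft_force: [-0.7, -0.6, 0.3]
gripper_width: 0.918
wrist [333, 76, 20, 15, 151] [[0.522, -0.198, 0.09]]
wrist [349, 245, 24, 24, 327] [[0.546, -0.336, 0.09]]
wrist [601, 299, 39, 18, 579] [[0.839, -0.424, 0.09]]
scene [544, 210, 5, 3, 14] [[0.867, -0.534, 0.09]]
scene [380, 245, 4, 9, 26] [[0.433, -0.251, 0.09]]
scene [454, 265, 8, 10, 57] [[0.451, -0.428, 0.09]]
top [475, 74, 9, 27, 172] [[0.961, -0.481, 0.09]]
top [600, 141, 15, 12, 140] [[0.774, -0.921, 0.09]]
top [443, 204, 9, 8, 34] [[0.564, -0.365, 0.09]]
top [390, 214, 4, 5, 14] [[0.535, -0.189, 0.09]]
```

```bash
python3 - <<'E'
from h import *
s,t,w=get_image("scene"),get_image("top"),get_image("wrist")
print(np.round(tri(t,[(391.5,216.2)],s,[(381.6,249)]),3),np.round(tri(t,[(391.5,216.2)],w,[(343,83)]),3))
E
```

```text
[[ 0.536 -0.199  0.02   0.005]] [[ 0.536 -0.199  0.031  0.001]]
```

View pics/v10.png

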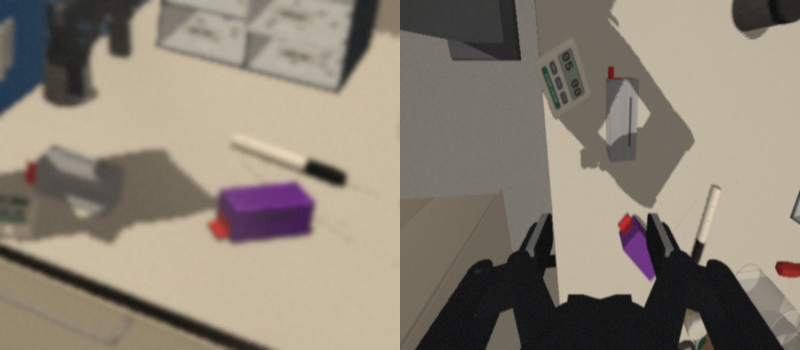

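The boat did not stay standing: it toppled after release. Its tab is now near (0.536, −0.199), heading about +y, possibly on its side. I've used all 12 picture views, so from here I measure by numbers only. I'll classify the pixels to find how it lies.

```bash
python3 - <<'E'
from h import *
def asc(d,x0,y0,w,h,st=1):
    im=d["img"][y0:y0+h:st,x0:x0+w:st]; hsv=cv2.cvtColor(im,cv2.COLOR_RGB2HSV).astype(int)
    for r in hsv:
        print("".join("R" if (a<9 or a>171) and s>100 else "P" if 120<a<160 and s>80 else ("#" if v<70 else "+" if v<110 else "-" if v<150 else ":") if s<32 else ("x" if v<140 else ".") for a,s,v in r))
t,s,w=[get_image(n) for n in("top","scene","wrist")]
asc(t,380,206,40,26); print(); asc(s,372,230,56,42); print(); asc(w,320,66,72,126,3)
E
```

```text
.....xxxxxxxxxxxxxxxxxxxxxx--xxxxxxxxxxx
....xxxxxxxxx#+++++---:---::::+++++++++x
...xxxxxxxxx###+++------------+++++++++x
..xxxxxxxxxx###++-------------+####+++++
.xxxxxxxxxxx###+----++++++++++#####+++++
.xxxxxxxxxxx###---------------++++++++++
xxxxxxxxxxxxx#+----------------+++++++++
xxxxxxxxxxxxxR+----------------+++++++++
xxxxxxxxxxxxRRx+----------------++++++++
xxxxxxxxxxxxRRx+++--------------++++++++
xxxxxxxxxxxxRRx+++---------------+++++++
xxxxxxxxxxRRRRx+++++-------------+++++++
xxxxxxxxxxRRRRx+++++++------------x+++++
xxxxxxxxxxxxxxxxxxxxxxxxxxx.....xxxxxxxx
xxxxxxxxxxxxxxxxxxxxxxxxxxx.....xxxxxxxx
xxxxxxxxxxxxxxxxxxxxxxxxxxxx....xxxxxxxx
xxxxxxxxxxxxxxxxxxxxxxxxxxxxx..xxxxxxxxx
xxxxxxxxxxxxxxxxxxxxxxxxxxxxxxxxxxxxxxxx
xxxxxxxxxxxxxxxxxxxxxxxxxxxxxxxxxxxxxxxx
xxxxxxxxxxxxxxxxxxxxxxxxxxxxxxxxxxxxxxxx
xxxxxxxxxxxxxxxxxxxxxxxxxxxxxxxxxxxxxxxx
xxxxxxxxxxxxxxxxxxxxxxxxxxxxxxxxxxxxxxxx
xxxxxxxxxxxxxxxxxxxxxxxxxxxxxxxxxxxxxxxx
xxxxxxxxxxxxxxxxxxxxxxxxxxxxxxxxxxxxxxxx
xxxxxxxxxxxxxxxxxxxxxxxxxxxxxxxxxxx.xxxx
xxxxxxxxxxxxxx#xx#xxxxxxxxxxxxxxxx..xxxx

.................................
[... 2711 characters left out ...]

xxxx+++++-::::-::-:-+xxx
xxxx+++++-::---:--:--xxx
xxxx++++-::::--:+-:::..x
xxxx+++-::::---:+-:::...
xxxx+++-::::---:+-:::...
xxxx++-::::::--:+-:-:...
xxxx++-:-::::--:+--::...
xxxx+--::::-:---+-::....
xxxx---:::::----+-::....
xxxx---:-:::--:-+-::....
xxx.:--::::-:-:-+-::....
xx..--:--:------+-::....
xx..---:-::-----+-:-....
x...--::-:----:-+-:-xxxx
....---:--::----+---xxxx
....---:--:----+#+++xxxx
x...---::--+++++#+++xxxx
xxx.-----+++++++#+++xxxx
xxxx----++++++++#+++xxxx
xxxx--++++++++++#+++xxxx
xxxx++++++++++++++++xxxx
xxxx++++++++++++++++xxxx
xxxx++++++++++++++++xxxx
xxxxx+++++++++++++++xxxx
xxxxx++++++++++++++xxxxx
xxxxxx++++++++++x+xxxxxx
xxxxxxxxxxxxxxxxxxxxxxxx
xxxxxxxxxxxxxxxxxxxxxxxx
```

The dark line along its upper face is the mark from a long side, and the tab stands upright on the −x side. So B lies on its side with its open side towards −x. I'll try to roll it over its far lower edge by pushing +x and up at the top rim with closed fingertips.

```bash
python3 -c "
from h import *
t=get_image('top');w=get_image('wrist')
hsv=cv2.cvtColor(t['img'],cv2.COLOR_RGB2HSV)
print('jar?',np.round(onz(w,[(584,17)],.07),3))
print(np.round(onz(t,[(394,207),(394,218.5),(420,207),(420,219)],.04),3).tolist())
plan(.495,-.247,.1,0,3)"
```

```text
jar? [[ 0.704 -0.153  0.07 ]]
[[0.567, -0.206, 0.04], [0.529, -0.206, 0.04], [0.568, -0.292, 0.04], [0.528, -0.292, 0.04]]
pos [ 0.5013 -0.2825  0.1548] ang 0.3 n 3 yaw 0.002
[[-0.41, -1.33, 1.69], [-0.41, -1.33, 1.69], [-0.41, -1.33, 1.69]]
```

```bash
python3 -m jog '{"translation":[[-0.4,-1.3,1.7],[-0.4,-1.3,1.7],[-0.4,-1.4,1.7]],"yaw":[0,0,0]}' 255 20|egrep 'eef|ft|wid'
python3 -c "
from h import *
plan(.498,-.249,.034,0,3)"
```

```text
eef_pos: [0.4967, -0.2481, 0.099]
ft_force: [-0.0, -0.2, -0.1]
gripper_width: 0.286
pos [ 0.4967 -0.2481  0.099 ] ang 0.2 n 3 yaw 0.001
[[-0.2, -0.16, 2.15], [-0.2, -0.16, 2.15], [-0.2, -0.16, 2.15]]
```

```bash
python3 -m jog '{"translation":[[-0.2,-0.2,2.2],[-0.2,-0.2,2.2],[-0.2,-0.1,2.1],[0,0,0]],"yaw":[0,0,0,0]}'|egrep 'eef|ft|wid'
python3 -m jog '{"translation":[[1,0,0.15],[0.6,0,0.1]],"yaw":[0,0]}'|egrep 'eef|ft|wid'
python3 -c "
from h import *
t=get_image('top');hsv=cv2.cvtColor(t['img'],cv2.COLOR_RGB2HSV)
m=cv2.inRange(hsv[200:225,380:420],(0,110,40),(8,255,255));print(np.argwhere(m).min(0)+[200,380],np.argwhere(m).max(0)+[200,380])"
```

```text
eef_pos: [0.4965, -0.2467, 0.0293]
ft_force: [0.3, 0.5, -0.2]
gripper_width: 0.0
eef_pos: [0.5142, -0.2473, 0.0297]
ft_force: [-0.8, 0.0, -0.4]
gripper_width: -0.002
[214 390] [218 393]
```

```bash
cat > tab.py <<'E'
from h import *
import sys
def tab():
    out={}
    for n,(x0,y0,x1,y1) in {"top":(340,195,440,232),"scene":(330,200,440,290)}.items():
        d=get_image(n);hsv=cv2.cvtColor(d['img'],cv2.COLOR_RGB2HSV)[y0:y1,x0:x1]
        m=cv2.inRange(hsv,(0,100,40),(9,255,255))|cv2.inRange(hsv,(171,100,40),(180,255,255))
        k,l,st,ce=cv2.connectedComponentsWithStats(m)
        for i in range(1,k):
            if st[i,4]>4: out[n]=(d,ce[i]+[x0,y0]); print(n,st[i].tolist(),np.round(ce[i]+[x0,y0],1))
    if len(out)==2: print("tab",np.round(tri(out["top"][0],[out["top"][1]],out["scene"][0],[out["scene"][1]]),3))
tab()
E
python3 -m jog '{"translation":[[0.5,0,-0.3],[0.5,0,-0.4],[0.5,0,-0.4]],"yaw":[0,0,0]}'|egrep 'eef|ft|wid'; python3 tab.py
```

```text
eef_pos: [0.53, -0.2466, 0.0443]
ft_force: [-0.6, -0.4, -0.1]
gripper_width: 0.003
top [50, 17, 5, 6, 19] [392.4 215.2]
scene [51, 41, 5, 10, 41] [382.9 245.7]
tab [[ 0.539 -0.201  0.029  0.005]]
```

```bash
python3 -m jog '{"translation":[[0.5,0,0],[0.6,0,0]],"yaw":[0,0]}'|egrep 'eef|ft|wid'; python3 tab.py
```

```text
eef_pos: [0.5416, -0.2467, 0.0459]
ft_force: [-1.1, -0.6, -0.1]
gripper_width: -0.002
top [50, 14, 5, 8, 25] [392.2 213.2]
scene [52, 38, 6, 10, 39] [384.2 242.7]
tab [[ 0.546 -0.2    0.034  0.003]]
```

It's rolling: the tab's height is rising (0.020 → 0.034) and it looks wider from above. I'll keep pushing.

```bash
python3 -m jog '{"translation":[[0.6,0,0],[0.6,0,0]],"yaw":[0,0]}'|egrep 'eef|ft|wid'; python3 tab.py; python3 -m jog '{"translation":[[0.6,0,0],[0.6,0,0]],"yaw":[0,0]}'|egrep 'eef|ft|wid'; python3 tab.py
```

```text
eef_pos: [0.5544, -0.2467, 0.0483]
ft_force: [-0.8, 1.2, 6.8]
gripper_width: -0.004
top [50, 11, 5, 9, 26] [392.4 210.7]
scene [53, 36, 7, 9, 38] [385.8 240.1]
tab [[ 0.554 -0.2    0.038  0.003]]
eef_pos: [0.5679, -0.2467, 0.0501]
ft_force: [-1.0, 0.4, -0.1]
gripper_width: 0.001
top [50, 3, 5, 9, 30] [392.  202.6]
scene [60, 32, 6, 5, 16] [392.2 233.9]
tab [[ 0.582 -0.2    0.043  0.004]]
```

```bash
python3 -m jog '{"translation":[[-2,0,-1],[0,0,-5],[0,0,-4],[-2,0,0]],"yaw":[0,0,0,0]}' 40|egrep 'time|eef|ft|wid'; python3 tab.py; python3 - <<'E'
from h import *
def asc(d,x0,y0,w,h,st=1):
    im=d["img"][y0:y0+h:st,x0:x0+w:st]; hsv=cv2.cvtColor(im,cv2.COLOR_RGB2HSV).astype(int)
    for r in hsv:
        print("".join("R" if (a<9 or a>171) and s>100 else ("#" if v<70 else "+" if v<110 else "-" if v<150 else ":") if s<32 else ("x" if v<140 else ".") for a,s,v in r))
asc(get_image("top"),384,190,44,28); asc(get_image("scene"),380,222,50,38)
E
```

```text
time_s: 27.98
eef_pos: [0.5163, -0.2383, 0.1455]
ft_force: [0.4, -0.6, 0.1]
gripper_width: 0.834
top [50, 2, 4, 8, 31] [391.5 200.4]
scene [59, 33, 6, 5, 22] [391.5 235. ]
tab [[ 0.588 -0.198  0.037  0.001]]
xxx+xxxxxxxxxxxxxxxxxxxxxxxxxxxxxxxxxxxxxxxx
xxx+xxxxxxxxxxxxxxxxxxxxxxxxxxxxxxxxxxxxxxxx
xxx+xxxxxxxxxxxxxxxxxxxxxxxxxxxxxxxxxxxxxxxx
xxx+xxxxxxxxxxxxxxxxxxxxxxxxxxxxxxxxxxxxxxx.
xxxxxxxxxxxxxxxxxxxxxxxxxxxxxxxxxxxxxxxxxxx.
xxxxxxxxx++++###+#++++###+++++++#++xxxxxxxx.
xxxxxxxxxx+#######################+xxxxxxx..
xxxxxxRRRRx#+++++++++++++++++++###+xxxxxxx..
xxxx.xRRRRx++++++++++++++++++++###+xxxxxx...
xxxx.xRRRRx++++++++++++++++++++####xxxxxx...
xxx..xRRRRx++++++++++++++++++++####xxxxxx...
xxx..xRRRR.++++++++++++++++++++x###xxxxx....
xx....RRRR.++++++++++++++++++#+###xxxxx.....
x.....RRRRx++++++++++++++++####xx##xxxx.....
.......RRRx++++++++++++++++##x#x#######x....
........x#+++++++++#######+######x#x###xx...
........x++-++++#++++++++++####xx######xx...
........xxxxxxxxxxxxxxxxxxxx#x########xx....
............xxxxxxxxxxxxxxx#x####x#####x....
............xxxxxxxxxxxxxxx##########
[... 1605 characters left out ...]
+x+x++x++++++++++++x++x++xx+++xxxxxxx
...........xx++++++++++x+x+xx+x+++++++++++xxxxxxxx
...........xx+++++x++++++++++x++++++xx+x++++xxxxxx
x..........xx++++++++++++++xx+++++x++x++++xxxxxxxx
xx...........xx+x+++x+x++x+++x+++x+x+++x+++xxxxxxx
xxxx..........xxxxxx+++++++++++++++++x+x++xxxxxxxx
xxxxx..........xxxxxxxx+++x+x++++x+++++++++xxxxxxx
xxxxxx.........xxxxxxxxxx+x++xx++++x+xxx++xxxxxxxx
xxxxxx.........xxxxxxxxxxxxx+xx++++++++++xxxxxxxxx
xxxxxxxx........xxxxxxxxxxxxxxxx+++xx++++xxxxxxxxx
xxxxxxxxx.......xxxxxxxxxxxxxxxxxxx++xxxxxxxxxxxxx
xxxxxxxxxx......xxxxxxxxxxxxxxxxxxxxx+xxxxxxxxxxxx
xxxxxxxxxxx.....xxxxxxxxxxxxxxxxxxxxxxxxxxxxxxxxxx
xxxxxxxxxxx....xxxxxxxxxxxxxxxxxxxxxxxxxxxxxxxx...
```

B is now open side up. Its tab is at (0.588, −0.198, 0.037), which is the right height just under an upright rim, heading +y. I'll turn the gripper a half turn, grip it across the width, then turn it to heading −y over the chute.

```bash
python3 -m jog '{"translation":[[0,0,0],[0,0,0],[0,0,0],[0,0,0],[0,0,0],[0,0,0],[0,0,0],[0,0,0],[0,0,0],[0,0,0],[0,0,0],[0,0,0]],"yaw":[0.185,0.185,0.185,0.185,0.185,0.185,0.185,0.185,0.185,0.185,0.185,0.185]}' 70|egrep 'eef'
python3 -m jog '{"translation":[[0,0,0],[0,0,0],[0,0,0],[0,0,0],[0,0,0]],"yaw":[0.185,0.185,0.185,0.185,0.17]}'
python3 -c "
from h import *
print(np.round(env.get_obs()['q'],1))
plan(.588,-.243,.085,-180,3)"; python3 tab.py
```

```text
eef_pos: [0.52, -0.2367, 0.1314]
time_s: 30.3
eef_pos: [0.5229, -0.2366, 0.1268]
tcp_rot: [[-0.994, 0.041, 0.097], [0.034, 0.997, -0.073], [-0.099, -0.069, -0.993]]
ft_force: [0.5, -0.2, -0.1]
gripper_width: 0.722
[-30.8  22.1 102.1  -1.   49.  152. ]
pos [ 0.5229 -0.2366  0.1268] ang 178.0 n 3 yaw -0.012
[[-2.03, -0.03, 1.61], [-2.03, -0.05, 1.61], [-2.02, -0.08, 1.61]]
top [50, 2, 4, 8, 31] [391.5 200.4]
scene [59, 33, 6, 5, 23] [391.5 234.9]
tab [[ 0.588 -0.198  0.037  0.001]]
```

```bash
python3 -m jog '{"translation":[[-2,0,1],[-2,0,1],[-2,0,1],[0,0,0]],"yaw":[-0.012,-0.012,-0.012,0]}'|egrep 'eef|ft|wid'
python3 -c "
from h import *
plan(.589,-.246,.024,-180,3)
d=get_image('wrist');hsv=cv2.cvtColor(d['img'],cv2.COLOR_RGB2HSV)
m=cv2.inRange(hsv,(0,100,40),(9,255,255));k,l,st,ce=cv2.connectedComponentsWithStats(m)
print([(st[i].tolist(),np.round(onz(d,ce[i],.036),3).tolist()) for i in range(1,k) if st[i,4]>20])"
```

```text
eef_pos: [0.5919, -0.2401, 0.0997]
ft_force: [0.9, 0.2, 0.2]
gripper_width: 0.727
pos [ 0.5919 -0.2401  0.0997] ang -178.9 n 3 yaw 0.006
[[0.34, -0.01, 2.51], [0.34, -0.01, 2.51], [0.34, -0.01, 2.51]]
[([352, 0, 35, 27, 567], [[0.57, -0.379, 0.036]]), ([316, 259, 32, 13, 377], [[0.588, -0.196, 0.036]])]
```

```bash
python3 -m jog '{"translation":[[0.3,0,2.5],[0.3,0,2.5],[0.4,0,2.3]],"yaw":[0,0,0]}'|egrep 'eef|ft|wid'
python3 -m jog '{"translation":[[0,0,0],[0,0,0],[0,0,0],[0,0,0]],"yaw":[0,0,0,0]}' 255 25
python3 tab.py;  python3 -c "
from h import *
plan(.50,-.20,.25,0)"
```

```text
eef_pos: [0.5898, -0.246, 0.0266]
ft_force: [0.5, -0.4, 0.1]
gripper_width: 0.728
time_s: 31.82
eef_pos: [0.5892, -0.2457, 0.0274]
tcp_rot: [[-0.995, -0.015, 0.099], [-0.022, 0.997, -0.074], [-0.097, -0.076, -0.992]]
ft_force: [-0.1, -0.5, -1.5]
gripper_width: 0.466
top [50, 2, 4, 8, 27] [391.8 200.5]
scene [59, 32, 6, 6, 20] [391.6 234.4]
tab [[ 0.588 -0.198  0.039  0.001]]
pos [ 0.5891 -0.2457  0.0273] ang -178.7 n 18 yaw -0.173
[[0.37, 0.17, -1.3], [0.31, 0.25, -1.3], [0.25, 0.32, -1.3], [0.17, 0.38, -1.29], [0.09, 0.42, -1.29], [-0.01, 0.45, -1.28], [-0.1, 0.46, -1.27], [-0.2, 0.46, -1.26], [-0.29, 0.44, -1.25], [-0.38, 0.4, -1.24], [-0.46, 0.35, -1.23], [-0.53, 0.28, -1.22], [-0.59, 0.21, -1.2], [-0.63, 0.12, -1.19], [-0.66, 0.03, -1.18], [-0.67, -0.06, -1.18], [-0.67, -0.16, -1.17], [-0.65, -0.25, -1.16]]
```

```bash
python3 -m jog '{"translation":[[0,0,-2],[0,0,-3],[0,0,-3],[2.5,0,-1.5],[2.5,0,-1.5],[2.5,0,-1.5],[0,0,-0.5],[0,0,-0.5],[0,0,-0.5],[0,0,-0.5],[0,0,-0.5],[0,0,-0.5]],"yaw":[0,0,0,0,0,0,-0.18,-0.18,-0.18,-0.18,-0.18,-0.18]}'|egrep 'eef|wid'
python3 -m jog '{"translation":[[0,0,-0.3],[0,0,-0.3],[0,0,-0.3],[0,0,-0.3],[0,0,-0.3],[0,0,-0.3],[0,0,-0.3],[0,0,-0.3],[0,0,-0.3],[0,0,-0.3],[0,0,-0.3]],"yaw":[-0.18,-0.18,-0.18,-0.18,-0.18,-0.18,-0.18,-0.18,-0.18,-0.18,-0.18]}'
python3 -c "
from h import *
plan(.475,-.16,.23,0)"
```

```text
eef_pos: [0.4961, -0.2349, 0.1948]
gripper_width: 0.466
time_s: 34.8
eef_pos: [0.4898, -0.2298, 0.2447]
tcp_rot: [[0.992, 0.035, 0.123], [0.047, -0.995, -0.088], [0.119, 0.093, -0.988]]
ft_force: [0.0, 0.5, -1.3]
gripper_width: 0.469
pos [ 0.4898 -0.2298  0.2447] ang 2.7 n 2 yaw 0.023
[[-0.66, -3.57, 0.33], [-0.74, -3.55, 0.32]]
```

```bash
python3 -m jog '{"translation":[[-0.7,-3.5,0],[-0.7,-3.5,0],[-0.4,-3.5,1],[0,-3.5,1],[0,-3.5,1],[0,-2,1]],"yaw":[0.01,0.01,0.01,0.01,0,0]}'|egrep 'eef|ft|wid|rot'
python3 - <<'E'
from h import *
plan(.472,-.022,.185,0)
def red(d):
    hsv=cv2.cvtColor(d['img'],cv2.COLOR_RGB2HSV); m=cv2.inRange(hsv,(0,100,30),(9,255,255))|cv2.inRange(hsv,(171,100,30),(180,255,255))
    k,l,st,ce=cv2.connectedComponentsWithStats(m); return [(st[i].tolist(),np.round(ce[i],1).tolist()) for i in range(1,k) if st[i,4]>8]
for n in("scene","wrist"):
    d=get_image(n); print(n,red(d))
    if n=="wrist":
        def asc(d,x0,y0,w,h,st=1):
            im=d["img"][y0:y0+h:st,x0:x0+w:st]; hsv=cv2.cvtColor(im,cv2.COLOR_RGB2HSV).astype(int)
            for r in hsv: print("".join("R" if (a<9 or a>171) and s>100 else "B" if 100<a<130 and s>90 else ("#" if v<50 else "+" if v<100 else "-" if v<150 else ":") if s<35 else ("x" if v<140 else ".") for a,s,v in r))
        asc(d,200,0,260,370,5)
E
```

```text
eef_pos: [0.4743, -0.0365, 0.1932]
tcp_rot: [[0.991, -0.008, 0.136], [0.005, -0.996, -0.094], [0.136, 0.094, -0.986]]
ft_force: [0.7, 0.3, -1.2]
gripper_width: 0.462
pos [ 0.4743 -0.0365  0.1932] ang 0.3 n 1 yaw 0.005
[[-0.34, -1.52, 0.64]]
scene [([328, 177, 8, 10, 46], [331.5, 181.2]), ([543, 210, 6, 4, 17], [545.6, 211.2]), ([453, 265, 9, 11, 66], [457.7, 270.3])]
wrist [([297, 328, 45, 14, 482], [317.9, 334.5])]
::::::::::.::-------------::::..::::::::.BBBBBBBBBBB
::::::::::.::-------------::::..::::::::.BBBBBBBBBBB
::::::::::.:--------------:-:...::::::::BBBBBBBBBBBB
::::::::::.::-------------:-:...::::::::BBBBBBBBBBBB
::::::::::.::---:::::::::::::...::::::::BBBBBBBBBBBB
::::::::::-::--:::::::::::::....::::::::BBBBBBBBBBBB
::::::::::-:::::::::::::::::....::::::::BBBBBBBBBBBB
::::::::::-.::::::::::::::::....::::::::BBBBBBBBBBBB
:::::::::::.::::::::::::::::....::::::::BBBBBBBBBBBB
:::::::::::.::::::::::::::::...:::::::::BBBBBBBBBBBB
:::::::::::.::::::::::::::::..:::::::::.BBBBBBBBBBBB
:::::::::::.::::::::::::::::.::::::::::.BBBBBBBBBBBB
:::::::::::.::::::::::::::::..:::::::::BBBBB
[... 2541 characters left out ...]
#x#########
x####+x#######xx::-------------::#############x#####
#+++++###xx###+.::-------------::++##########x######
#+#####x######-:::-------------:::############x#####
############x#.::--------------.::##################
#######x###x##+::--------:::---.::##################
###############::::.RRRRRRRxx:-:::#################.
###+++#########.:::.RRRRRRRRR::::.########+########x
##+#..####x###########RRRRx###############x:x#######
###x..#########x#######################x##x::#######
##+...##################x#################x:::######
##....##################################x#+:::.#####
#.....###x############################x###+::::.#x##
x.....######################x#####x########:::::+###
```

```bash
python3 -m jog '{"translation":[[-0.3,-1.2,1],[-0.2,-0.1,1]],"yaw":[0,0]}'|egrep 'eef|ft|wid'
for i in 1 2 3; do python3 -m jog '{"translation":[[-0.05,0,0.5]],"yaw":[0]}'|egrep 'eef|ft'; done
```

```text
eef_pos: [0.4724, -0.0253, 0.172]
ft_force: [-1.0, 0.3, -0.2]
gripper_width: 0.469
eef_pos: [0.4723, -0.0261, 0.1664]
ft_force: [-0.5, -0.4, -0.3]
eef_pos: [0.4725, -0.0271, 0.161]
ft_force: [-0.1, 2.7, 3.0]
eef_pos: [0.4744, -0.0274, 0.1566]
ft_force: [1.5, 6.1, 5.9]
```

```bash
for i in 1 2 3; do python3 -m jog '{"translation":[[-0.1,-0.1,0.4]],"yaw":[0]}'|egrep 'eef|ft'; done; python3 - <<'E'
from h import *
def asc(d,x0,y0,w,h,st=1):
    im=d["img"][y0:y0+h:st,x0:x0+w:st]; hsv=cv2.cvtColor(im,cv2.COLOR_RGB2HSV).astype(int)
    for r in hsv: print("".join("R" if (a<9 or a>171) and s>100 else "B" if 100<a<130 and s>90 else ("#" if v<50 else "+" if v<100 else "-" if v<150 else ":") if s<35 else ("x" if v<140 else ".") for a,s,v in r))
asc(get_image("scene"),280,175,70,38)
E
```

```text
eef_pos: [0.4756, -0.0267, 0.1531]
ft_force: [-0.8, 5.4, 7.9]
eef_pos: [0.4759, -0.0258, 0.1502]
ft_force: [-9.8, 7.6, 36.8]
eef_pos: [0.4772, -0.0251, 0.1491]
ft_force: [-12.1, 7.0, 41.5]
BBBBBBBBBBB####x#########xxBBBxxBBx########xxBBBBBBBBBBBBBBBBBBBBBBBBB
BBBBBBBBBBBx######x######xxBBx#BBBBx#####x#xBBBBBBBBBBBBBBBBBBBBBBBBBB
BBBBBBBBBBBBx#########x#x#xx#x#xBBBxxx####xxBBBBBBBBBBBBBBBBBBBBBBBBBB
BBBBBBBBBBBBx########x########xBBBBBBx####xBBBBBBBBBBBBBBBBBBBBBBBBBBB
BBBBBBBBBBBBx###########x#####xBBBBBBx####xBBBBBBBBBBBBBBBBBBBBBBBBBBB
BBBBBBBBBBBBxx#x####x###xBxx##xBBBBBBx##x#+xBBBBBBBBBBBBBBBBBBBBBBBBBB
BBBBBBBBBBBBBxx######x#xxBBBxxxBBBBBBx#x##+xBBBBBBBBBBBBBBBBBBBBBBBBBB
BBBBBBBBBBBBBBBxx###x#x#BBBBBxxBBBBBx#####++xBBBBBBBBBBBBBBBBBBBBBBBBB
BBBBBBBBBBBBBBBx###x##x#xBBBBxBBBBBBx#x#x##+xBBBBBBBBBBBBBBBBBBBBBBBBB
BBBBBBBBBBBBBBBx########xBBBxxBBBBBBBx#####+xBBBBBBBBBBBBBBBBBBBBBBBBB
BBBBBBBBBBBBBBBBx#######xxxx##xBBBBBBBxx###+xxxBBBBBBBBBBBBBBBBBBBBBBB
BBBBBBBBBBBBBBBBxx#####x#x#x##xBBBBBBx#####++++++++xBBBBBBBBBBBBBBBBBB
BBBBBBBBBBBBBBBBBBxxxx####x###xBBBBxx+##+++++++xxxxxxBBBBBB
[... 1086 characters left out ...]
.:--BBBBBBBxx-++++++++++++++++++++++++++++++++-++xxBBBBBBBBBB
......:.:.::-xxxxxx-----+++++++++++++++++++++++++++++---xBBBBBBBBBBBBB
::......---:-----++-----+++++++++++++++++++++++++++----xBBBBBBBBBBBBBB
:.:.....-----------------++++++++++++++++++++++-+---+xxBBBBBBBBBBBBBBB
..:.....---.------------+x+++++++++++++++++++++----+xBBBBBBBBBBBBBBBBB
:.-..x--x-------------++++++++++++++++++++++++-----+xBBBBBBBBBBBBBBBBB
--------------------++++++++++++x++++++++++++++----+xBBBBBBBBBBBBBBBBB
-++++------------+++++++++++++++++++++-+x++--------+xBBBBBBBBBBBBBBBBB
++++--------++++++++++++++++++++-+------++---------+BBBBBBBBBBBBBBBBBB
+++++-------+++++++++++++xBBBBx+-------------------+xBBBBBBBBBBBBBBBBB
```

The force jump to about 40 N at TCP z = 0.150, the height predicted for flat contact, says the boat is down on the chute floor. The scene pixels show its tab up the slope. I'll ease off slightly and release.

```bash
python3 -m jog '{"translation":[[0,0,-0.15]],"yaw":[0]}'|egrep 'eef|ft'
python3 -m jog '{"translation":[[0,0,0],[0,0,0],[0,0,0],[0.2,0.1,-2],[0.4,0.3,-4],[0.4,0.3,-4]],"yaw":[0,0,0,0,0,0]}' 0 20|egrep 'time|eef|ft|wid'
python3 - <<'E'
from h import *
def asc(d,x0,y0,w,h,st=1):
    im=d["img"][y0:y0+h:st,x0:x0+w:st]; hsv=cv2.cvtColor(im,cv2.COLOR_RGB2HSV).astype(int)
    for r in hsv: print("".join("R" if (a<9 or a>171) and s>45 else "B" if 100<a<130 and s>90 else ("#" if v<50 else "+" if v<100 else "-" if v<150 else ":") if s<35 else ("x" if v<140 else ".") for a,s,v in r))
asc(get_image("top"),254,222,112,28); asc(get_image("scene"),240,185,105,50)
E
```

```text
eef_pos: [0.4777, -0.0251, 0.1515]
ft_force: [-0.0, -0.6, -1.0]
time_s: 37.58
eef_pos: [0.4696, -0.0234, 0.2495]
ft_force: [1.2, -0.8, -0.3]
gripper_width: 0.998
........xxxxxxxxxxxxxxxxxxxxxxxxxxxxxxxxxxxxxxxxxxxxxxxxxxxxxxxxxxxxxxxxxxxxxxxxxx+##x########xxxxxxxxxxxxxx....
........xxxxxxxxxxxxxxxxxxxx++xxxxxxxxxxxxxxxxxxxxx+xxxxxxxxxxxxxxxxxxxxxxxxxxxxxxx###########xxxxxxxxxxxxxx....
........xxxxxxxxxxx++++++++++++++++++++++++++++++++++++++++++++++++++++++++++x+++++##x########x+xxxxxxxxxxxxx...
........xxxxxxxxxxx++##++++#++++++++++++++++++++++++++++++++++++++++++++++++++++++++########x#+++xxxxxxxxxxx....
...-----++++++++++++++++++++++++------------+x+++++++++++++-++++++++++++++++++++++++##########++xxxxxxxxxxxxx...
...:------------------::::-:::-:----::::::::xBx+++++++++++----++-----+++++++--++++++###########++xx+x++xxxxxx...
...:----------------------------------------xBx++++++++++x+++++------++++++-------+############++++++--+++++x...
...:----------------------------------------xBx++++++++++++++++------++++++------+##############++++---+++++x...
....------------------------xRRx--
[... 6825 characters left out ...]
+++++++++-+-++++xxxxxx..........xx---------------xxxxxxxx+++xxBB
xxxxxxxxxxxx.....:::::::::::::::--------+++++++++-++++++++xxxxxxxx.......x-----------------xxxxxxxxx+++xx
.xxxxxxxxxxxxx......-:::::::::::::::--------++++-+++--++++++++xxxxxxx...xx--------x--------xxxxxxxxxxxx++
...xxxxxxxxxxxxxx.....:::::::::::::::::---------++++++++++++-++++xxxxxxxx------------------xxxxxxxxxxxxxx
......xxxxxxxxxxxxx......::::::::::::::::::-------++++++++-+++++-++xxxxxx---------+--------xxxxxxxxxxxxxx
........xxxxxxxxxxxxxx......:::::::::::::::::::-------+++++++-+++-+++++xx------------------+xxxxxxxxxxxxx
...........xxxxxxxxxxxxx......::::::::::::::::::::--------+--+++++---++++------------------+xxxxxxxxxxxxx
```

```bash
python3 -m jog '{"translation":[[0,3,-2],[0,3,-1],[0,3,0],[0,3,0],[0,0,0]],"yaw":[0,0,0,0,0]}'|egrep 'time|eef|ft'
python3 - <<'E'
from h import *
t,s=get_image("top"),get_image("scene")
def blobs(d,x0,y0,x1,y1,sat):
    hsv=cv2.cvtColor(d['img'],cv2.COLOR_RGB2HSV)[y0:y1,x0:x1]; m=((hsv[...,0]<9)|(hsv[...,0]>171))&(hsv[...,1]>sat)
    k,l,st,ce=cv2.connectedComponentsWithStats(m.astype(np.uint8)); return sorted([(ce[i]+[x0,y0]).tolist()+st[i].tolist() for i in range(1,k) if st[i,4]>8])
bt,bs=blobs(t,255,222,330,246,45),blobs(s,245,185,300,215,30); print(np.round(bt,1).tolist(),np.round(bs,1).tolist())
a=np.radians(22);O=np.array([.475,.217,.023]);u=np.array([0,-np.cos(a),np.sin(a)]);n=np.array([0,np.sin(a),np.cos(a)])
for i in range(min(len(bt),len(bs))):
    p=tri(t,[bt[i][:2]],s,[bs[i][:2]])[0]; q=p[:3]-O; print(np.round(p,3),"chute x,y,z",np.round([q@u,q[0],q@n],3))
for nm,c,z in (("A tab",(90,36),0),("B tab",(186,36),0)): print(nm,"expected px",np.round(proj(t,O+u*c[0]/1e3+n*c[1]/1e3),1),np.round(proj(s,O+u*c[0]/1e3+n*c[1]/1e3),1))
# bystanders: compare with first pictures
for nm,d in (("top",t),("scene",s)):
    o=cv2.imread(f"pics/{nm}0.png")[:,:,::-1]; df=cv2.absdiff(o,d["img"]).max(2)
    for k,(x0,y0,x1,y1) in ({"tins":(180,212,228,242),"timer":(380,224,404,250),"purple":(440,180,476,215)} if nm=="top" else {"tins":(195,185,240,210),"timer":(358,256,386,276),"jar":(386,194,408,222),"purple":(452,250,498,278)}).items(): print(nm,k,df[y0:y1,x0:x1].mean().round(1))
E
```

```text
time_s: 38.3
eef_pos: [0.4655, -0.1434, 0.2909]
ft_force: [-0.0, 0.1, -0.5]
[[283.3, 234.0, 27.0, 8.0, 4.0, 9.0, 22.0], [312.1, 235.6, 55.0, 9.0, 6.0, 10.0, 50.0]] [[290.8, 199.6, 41.0, 10.0, 10.0, 10.0, 72.0]]
[0.497 0.126 0.095 0.062] chute x,y,z [0.111 0.022 0.033]
A tab expected px [[284.5 234.6]] [[270.  201.4]]
B tab expected px [[312.9 235.4]] [[292.2 197.4]]
top tins 7.9
top timer 78.4
top purple 7.0
scene tins 16.2
scene timer 9.8
scene jar 3.2
scene purple 4.7
```

```bash
python3 -m jog '{"translation":[[2,3.5,-1],[2,3.5,0],[2,3.5,0],[0,3.5,0],[0,0,0],[0,0,0]],"yaw":[0,0,0,0,0,0]}'|egrep 'time|eef|ft'
python3 - <<'E'
from h import *
for nm,boxes in (("top",{"tin2":(181,222,202,241),"tin1":(203,213,227,238),"timer":(380,224,404,250),"purple":(440,180,476,215)}),("scene",{"tins":(196,186,240,212),"timer":(356,254,388,278),"jar":(384,192,410,224),"purple":(452,250,498,280)})):
    d=get_image(nm); o=cv2.imread(f"pics/{nm}0.png")[:,:,::-1]
    for k,(x0,y0,x1,y1) in boxes.items():
        r=cv2.matchTemplate(np.ascontiguousarray(d["img"][y0-8:y1+8,x0-8:x1+8]),np.ascontiguousarray(o[y0:y1,x0:x1]),cv2.TM_CCOEFF_NORMED); _,v,_,p=cv2.minMaxLoc(r); print(nm,k,"score",round(v,2),"shift px",p[0]-8,p[1]-8)
    hsv=cv2.cvtColor(d['img'],cv2.COLOR_RGB2HSV); m=((hsv[...,0]<9)|(hsv[...,0]>171))&(hsv[...,1]>45)
    k,l,st,ce=cv2.connectedComponentsWithStats(m.astype(np.uint8)); print([np.round(ce[i],1).tolist() for i in range(1,k) if st[i,4]>8 and 240<ce[i][0]<330 and 185<ce[i][1]<246])
E
```

```text
time_s: 39.15
eef_pos: [0.5227, -0.2741, 0.3167]
ft_force: [0.5, -0.6, 0.6]
top tin2 score 1.0 shift px 0 0
top tin1 score 1.0 shift px 0 0
top timer score 0.45 shift px 0 0
top purple score 0.72 shift px 0 0
[[283.5, 234.0], [312.3, 235.6]]
scene tins score 0.8 shift px 0 0
scene timer score 0.55 shift px -1 0
scene jar score 1.0 shift px 0 0
scene purple score 0.92 shift px 0 0
[[290.6, 199.6]]
```

```bash
python3 -m jog '{"translation":[[-1.5,5,0],[-1.5,5,0],[-1.5,5,0],[-1.5,5,0],[-1.5,5,0],[0,5,0],[0,0,0]],"yaw":[0,0,0,0,0,0,0]}'|egrep 'time|eef|ft'
python3 - <<'E'
from h import *
for nm,(x0,y0,x1,y1) in (("top",(380,224,404,250)),("scene",(356,254,388,278))):
    d=get_image(nm); o=cv2.imread(f"pics/{nm}0.png")[:,:,::-1]
    r=cv2.matchTemplate(np.ascontiguousarray(d["img"][y0-8:y1+8,x0-8:x1+8]),np.ascontiguousarray(o[y0:y1,x0:x1]),cv2.TM_CCOEFF_NORMED); _,v,_,p=cv2.minMaxLoc(r); print(nm,round(v,2),p[0]-8,p[1]-8)
E
```

```text
time_s: 40.12
eef_pos: [0.4502, -0.5726, 0.3309]
ft_force: [-0.1, 0.5, 0.2]
top 0.63 0 0
scene 0.81 1 1
```

```bash
python3 - <<'E'
from h import *
d=get_image("top")["img"]; o=np.ascontiguousarray(cv2.imread("pics/top0.png")[:,:,::-1])
f=lambda i:cv2.cvtColor(np.ascontiguousarray(i[224:250,378:406]),cv2.COLOR_RGB2HSV)[...,1].astype(np.float32)   # saturation: little touched by shadow
for im in (o,d):
    for r in f(im)[::2].astype(int): print("".join("%X"%min(15,v//8) for v in r))
    print()
E
```

```text
6666666666676666666666666666
6766666666566666666676666666
6666667666676666666566666666
6566666677666665554556666666
6667666666555454453545676666
6666765454445455544545567666
6666676554544455555544556666
6666666654455554444322445666
6666666665544542123435654666
6666666666422344455887655666
666666666654569A965456566666
6666666666545654566666665666
5655575556666666555565646556

6667556665666665666666667777
6566556656666666666667666667
6667666776666667666656566566
5656666766666656545666665666
6676567665454444435435566765
6565665444344345345445575676
4556666524455354555545566676
6756666654545455444313456656
5565566665544342233453554767
6666566665343343555667646676
7576656676545468954456567676
6556566667644555656677666867
5554556556667756544455545565
```

The timer's outline in the saturation channel, which shadow barely affects, is the same as at the start. All is in place, so I'm handing in.

```bash
python3 -c "
from station import workorder
print(workorder.hand_in())"
```

```text
the job is handed in; nothing more can be done
None
```

Both boats are in the chute, open side up with their red tabs up the slope, and the job was handed in at about 40 s. Boat A lies against the blue stop and boat B against A. I lowered each one gripped until it pressed on the chute floor, then released it to slide under the cover.

**Turning B over:** this did not go as first planned.
- Gripping B by its tab did not make it swing.
- I then tilted it on the chute's upper end edge and stood it on the bench. It toppled onto its side when I let go.
- I rolled it upright with the fingertips and regripped it.

**Last checks:**
- **Tabs:** in the top view both tabs lie within about 1 pixel (4 mm) of where they should be with the boats seated. In the scene view B's tab is about 2 pixels lower than expected, and A's tab was not picked out there. I put B's difference down to the tab's end face being counted in, but did not confirm it.
- **Tins, jar and purple look-alike:** no shift in the picture comparison.
- **Timer:** the direct comparison was poor (0.63 to 0.81, with a 1-pixel shift in the scene view), probably from the arm's shadow. A comparison that shadow hardly affects showed its outline unchanged.
- **Forces:** the highest wrist force I saw was about 56 N, pressing B onto the bench through the held boat. The bare fingertips reached 38 N on the bench, close to the 40 N limit for the arm or gripper body.
- **Tool tilt:** the tool ended up leaning about 9°, so B was set down slightly rolled and settled on release.
- **Not viewed:** all 12 picture views were used before B went in, so I confirmed its final pose from pixel measurements only.

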